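# Load the drilling jig and lock the strips with quarter-turn T-bolts

### The job

Load the drilling jig: pull its slide knob fully out to open the slots, lay every white strip flat in a nest of the jig, and fasten each strip with one T-bolt from the rack by lowering it through strip and deck until its collar rests on the strip in the middle of the slot, then giving it a quarter turn so that its T-head lies across the slot. With all strips fastened, push the knob fully home to lock the bolts; leave the tools and other things on the bench where they are.

Things in the scene. Friction and masses are not known exactly. Their poses are not given: they have to be found in the camera images.
- jig: Aluminium drilling jig, fixed: deck 180 (its x) x 290 (its y) x 10 mm on four legs, open beneath, deck top 60 mm above the bench. Origin: centre of its underside, on the bench. Three nests side by side, 90 mm apart along its y, each for one strip lying along the jig's x, each between six steel pins 8 mm thick and 12 mm high with tapered tips, with a slot through the deck in its centre.
- slot0 (a point): Centre of the slot of nest 0 (jig y = -90 mm), on the deck's top; axes as the jig's. Slot: 46 mm (x) x 16 mm (y). The nest's pins stand 50 mm to either end and 28 mm to either side of this point (48 mm free between them), and one 76 mm off at each end (144 mm free).
- slot1 (a point): Centre of the slot of nest 1 (jig y = 0 mm), on the deck's top; axes as the jig's. Slot: 46 mm (x) x 16 mm (y). The nest's pins stand 50 mm to either end and 28 mm to either side of this point (48 mm free between them), and one 76 mm off at each end (144 mm free).
- slot2 (a point): Centre of the slot of nest 2 (jig y = 90 mm), on the deck's top; axes as the jig's. Slot: 46 mm (x) x 16 mm (y). The nest's pins stand 50 mm to either end and 28 mm to either side of this point (48 mm free between them), and one 76 mm off at each end (144 mm free).
- slide (a joint): Travel of the steel lock slide under the deck, 0 (home) to 0.05 m (fully out, along the jig's +y). Home, its teeth block the slots 16 mm under the deck's top; out, they are clear. A roller detent holds it at either end: 3 to 4 N to break out, then 1.5 N of friction; it stays where left. It goes home only past T-heads turned along the jig's y, and then holds them so.
- slide_knob (a point): Centre of the top of the slide's upright black knob, 28 mm in diameter, 52 mm high, top 108 mm above the bench, outside the jig's +y end (190 mm from the jig's centre when home); moves with the slide.
- rack: Plywood bolt rack, 78 (x) x 225 (y) x 50 mm high, fixed; origin: centre of its underside. Three holes 46 mm (its x) x 18 mm (its y), 72 mm apart along its y, hold the T-bolts upright, collar on the rack's top.
- bolt0: T-bolt, 120 g; origin: centre of its collar's underside, z up. Collar 40 mm in diameter, 6 mm thick; above it a black wing grip 50 (x) x 16 (y) mm, from 6 to 48 mm above the origin; below it a shank 10 mm in diameter and a T-head 38 (x) x 10 (y) x 10 mm, its underside 36 mm below the origin. Wing and T-head lie in line. Half a turn makes no difference.
- bolt1: T-bolt, 120 g; origin: centre of its collar's underside, z up. Collar 40 mm in diameter, 6 mm thick; above it a black wing grip 50 (x) x 16 (y) mm, from 6 to 48 mm above the origin; below it a shank 10 mm in diameter and a T-head 38 (x) x 10 (y) x 10 mm, its underside 36 mm below the origin. Wing and T-head lie in line. Half a turn makes no difference.
- bolt2: T-bolt, 120 g; origin: centre of its collar's underside, z up. Collar 40 mm in diameter, 6 mm thick; above it a black wing grip 50 (x) x 16 (y) mm, from 6 to 48 mm above the origin; below it a shank 10 mm in diameter and a T-head 38 (x) x 10 (y) x 10 mm, its underside 36 mm below the origin. Wing and T-head lie in line. Half a turn makes no difference.
- strip0: White flat strip 140 (x) x 44 (y) x 10 mm, 140 g, with a slot 52 (x) x 26 (y) mm through its middle; origin: centre of its underside. Lies on the bench; half a turn makes no difference. Two or three strips are present.
- strip1: White flat strip 140 (x) x 44 (y) x 10 mm, 140 g, with a slot 52 (x) x 26 (y) mm through its middle; origin: centre of its underside. Lies on the bench; half a turn makes no difference. Two or three strips are present.
- strip2: White flat strip 140 (x) x 44 (y) x 10 mm, 140 g, with a slot 52 (x) x 26 (y) mm through its middle; origin: centre of its underside. Lies on the bench; half a turn makes no difference. Two or three strips are present.
- driver: Dark green electric screwdriver lying on the bench, 245 mm long, 48 mm high (bystander). Origin near its middle, underside.
- screwdriver: Screwdriver, 180 mm, behind the jig (bystander).
- spanner: Spanner, 150 mm, in front of the jig (bystander).
- tape: Roll core of cardboard, 90 mm across, 24 mm high (bystander).
- jar: Jar 60 mm across, 85 mm high (bystander).
- brush: Brush, 170 mm, on the robot's side of the strips (bystander).

How it is judged:
By the outcome, as a careful person would: the job done as asked, in the order asked, and still so for the second after the job is handed in, with the robot touching nothing.
Of strip0, strip1, strip2 only 2 to 3 are there at a start; the rules pass over those that are not, and their reading is None.
At some moment in a run one of strip0, strip1, strip2 may be knocked a few centimetres aside while the robot is not near it.
It also fails if it takes over 210 s, if anything falls off the work surface, if the arm or the gripper's body presses on something with over 40 N, if the wrist force passes 120 N, or if a joint passes its speed limit or range.

### The arm

A 7-joint arm with a two-finger parallel gripper is mounted at the origin on the work surface. World frame = base frame: x ahead of the robot, y to its left, z up, the work surface at z = 0. Lengths are in m, angles in rad, forces in N, time in s.
With the tool pointing down it reaches from about 0.4 to 0.85 m from the base axis. Payload 4.5 kg.
Tool frame: the origin (TCP) lies at the very end of the fingers, on their centre line; the grasp point (between the pads) lies 19 mm behind it (r.grip_depth is the z of the grasp point in the tool frame, in m); z points along the fingers, y is the line along which they close (so a half turn about z gives the same grasp; the last joint's range is limited). The gripper opens to 88 mm and grips with 3 to 60 N. Pads are 18 mm wide; open, the fingers measure 123 mm over their backs; the gripper's body (75 mm by 187 mm) begins 45 mm behind the grasp point.
Start: joints at [1.15, 0.689, -0.195, 1.565, 0.157, 0.902, -0.215], TCP at [0.275, -0.561, 0.239] pointing down, gripper open.
Joint ranges: [-3.01, 3.01], [-0.46, 2.08], [-1.47, 1.51], [0.13, 2.56], [-1, 4.14], [0.04, 2.09], [-2.66, 2.66]. Speed limits (rad/s): [2.57, 2.57, 3.14, 3.14, 3.14, 3.14, 3.14].

### API

Orientations are given as a unit quaternion [x, y, z, w].
In Python, from plant import r, optics, job gives the robot as it stands (r), with the cameras (optics) and the job (job).
- The arm moves only by the shell command python3 steer.py [FORCE], which reads ROWS from standard input. ROWS is 1 to 10 rows, one to a line, with the numbers parted by spaces; each row has 7 numbers: the opening from 0.0 (shut) to 1.0 (fully open), then dx, dy, dz in m, then a rotation vector rx, ry, rz in rad; each row is the pose to reach, as a shift and turn from the pose commanded when the command began, along the tool's axes at that moment; what a row does not reach only later rows make up. A row lasts 1/10 s, in which the tool goes at most 0.05 m and 0.15 rad, less where a joint would pass 70% of its speed; a pose out of reach is approached as far as the arm can. The fingers move at their own pace and stop on an object; FORCE is the grip in N (left out, the last holds). Time passes only in rows, so rows that do not move let the fingers close. It prints the time, the measured TCP pose, the force, the opening and the grip force at its end. Input that does not fit is refused with a message, and nothing moves.
- r.get_state(): the state, without advancing time (a new reading comes with each control period).
- optics.snapshot(name): name is "side" or "top" or "wrist"; returns the picture (420x560x3 uint8, red, green, blue); there is no depth.
- optics.camera_params(name): a dict with "fx", "fy", "cx", "cy" (pixels), "rvec" (rotation vector, rad) and "tvec" (3), from world to camera coordinates, as OpenCV has them. Camera axes: x right, y down, z forward; pixel columns grow to the right and rows downward; lengths in m; the calibration is good to about 2 mm. A picture is of the moment at which its call begins: read the wrist's pose just before it. camera_params takes no time and is no camera call; for the wrist camera it gives the pose at the moment of the call.
- job.finish_job(): hands the job in; it is judged then, once.
The state is a dict: "clock": time; "q": joint angles; "qd": joint speeds; "joint_torque": joint torques, N m; "tool_pos": TCP position; "eef_rot": TCP orientation; "contact_force": force on the tool from outside, world axes, zero at the start; "moment": the same for the moment, N m; "opening": opening from 0.0 (shut) to 1.0 (fully open); "finger_force": force on a finger pad.
Only numpy, scipy, OpenCV 4.12 (cv2) and the standard library are available. Lean on these libraries where they do the work, as an engineer would, in place of code of your own. Each camera call takes 0.05 s, during which the arm holds its last target. There are 200 camera calls.

## Working session

There is one attempt and no reset: what is moved stays moved. The work goes in short steps, Python scripts to look and compute and a shell command to move; the robot and the scene stay as the last step left them, time stands still between calls to the robot, and variables do not carry over. Pictures are saved under pics/ and viewed, at most 14 in all, crops included, and the job is handed in when it is done.

```bash
ls; mkdir -p pics; python3 - <<'E'
from plant import r, optics, job
import cv2,numpy as np
for n in("top","side"):
    cv2.imwrite(f"pics/{n}0.png",cv2.resize(optics.snapshot(n)[:,:,::-1],(800,600)))
    print(n,optics.camera_params(n))
s=r.get_state();print(s)
E
```

```text
pics
plant.py
steer.py
top {'fx': 508.63166434821983, 'fy': 508.63166434821983, 'cx': 272.8115233639859, 'cy': 206.88755813292383, 'rvec': array([ 2.16354791, -2.1728794 ,  0.13593816]), 'tvec': array([-0.00307292,  0.53672878,  1.31829555])}
side {'fx': 391.72223888823606, 'fy': 391.72223888823606, 'cx': 278.15303624280784, 'cy': 214.15366233962163, 'rvec': array([ 0.5874964 , -2.75372633,  1.06054371]), 'tvec': array([0.49511073, 0.20351367, 0.84810929])}
{'clock': 0.1, 'q': array([ 1.14982045,  0.68986016, -0.19452803,  1.56620039,  0.15730491,
        0.90253029, -0.21509137]), 'qd': array([ 0.00048173, -0.00131577, -0.00175893, -0.00108074,  0.00088933,
       -0.00046634,  0.0005292 ]), 'joint_torque': array([-3.70295020e-03, -5.28501749e+01, -1.27163518e+00, -1.53834790e+01,
       -5.25413838e-02,  2.08928934e-03,  5.04223522e-05]), 'tool_pos': array([ 0.27425735, -0.56099567,  0.23802594]), 'eef_rot': array([ 9.74248189e-01,  2.25476875e-01, -2.40499649e-04, -7.66433624e-04]), 'contact_force': array([ 0.0951929 , -0.18576626,  0.01192881]), 'moment': array([0.02173951, 0.04794267, 0.03154509]), 'finger_force': 0.0, 'opening': 0.9985560266602498}
```

View pics/top0.png

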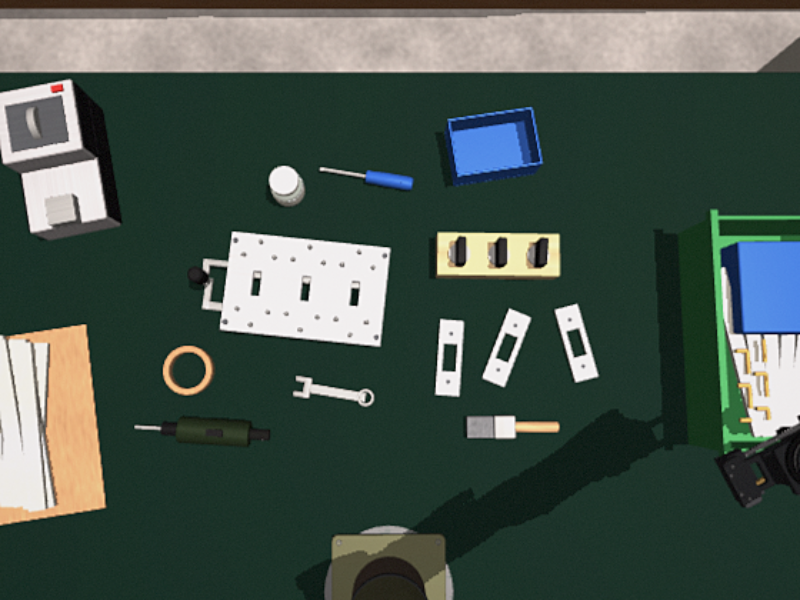

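View pics/side0.png

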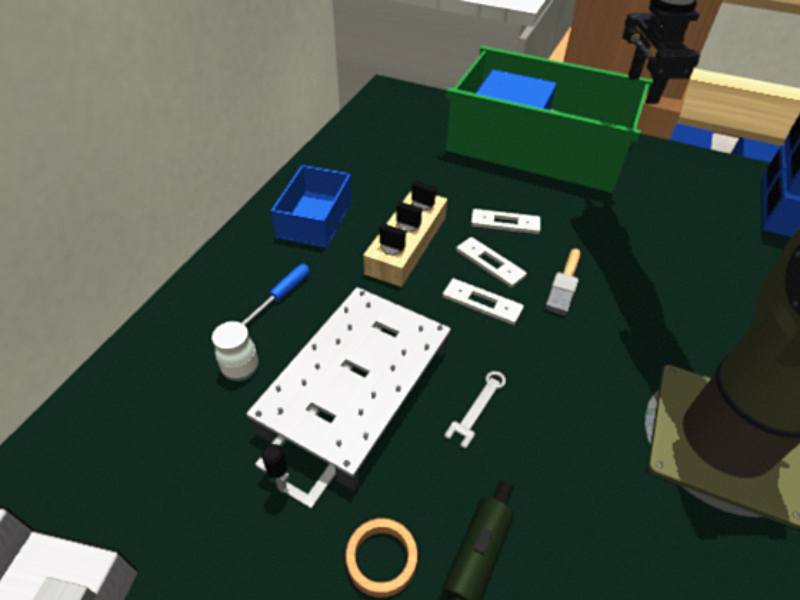

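Top view: jig deck spans about (220–390, 232–346), with the knob at (196,274). Three strips lie at (450,357), (507,348) and (577,343). The rack bolts are at (458,252), (498,252) and (540,252). Next I measure these.

```bash
cat > h.py <<'E'
from plant import r, optics, job
import cv2,numpy as np
from scipy.spatial.transform import Rotation as R
def w(P,px,z):
    K=np.array([[P['fx'],0,P['cx']],[0,P['fy'],P['cy']],[0,0,1]])
    M=cv2.Rodrigues(P['rvec'])[0]; px=np.atleast_2d(px).astype(float)
    d=np.c_[px,np.ones(len(px))]@np.linalg.inv(K).T@M; c=-M.T@P['tvec']
    return (c+d*((z-c[2])/d[:,2])[:,None])[:,:2]
def pose(pts):
    "centre and axis angle of long side of an outline in world"
    (c,s,a)=cv2.minAreaRect((pts*1000).astype(np.float32))
    if s[0]<s[1]: a+=90; s=s[::-1]
    return np.array(c)/1000,np.array(s),(a+90)%180-90
def rel(x,y,z,yaw):
    "shift & turn in tool axes to TCP (x,y,z), tool y (closing) at yaw deg (world, mod 180), pointing down"
    s=r.get_state(); T=R.from_quat(s['eef_rot'])
    y_=np.array([np.cos(np.radians(yaw)),np.sin(np.radians(yaw)),0]); 
    if y_@T.as_matrix()[:,1]<0:y_=-y_
    z_=np.array([0,0,-1.]); G=R.from_matrix(np.c_[np.cross(y_,z_),y_,z_])
    print('d',np.round(T.inv().apply(np.array([x,y,z])-s['tool_pos']),4),'rot',np.round((T.inv()*G).as_rotvec(),3),'q7',round(s['q'][6],2))
def white(img,lo=120):
    h=cv2.cvtColor(img,cv2.COLOR_RGB2HSV); return ((h[:,:,1]<40)&(h[:,:,2]>lo)).astype(np.uint8)
E
python3 - <<'E'
from h import *
img=optics.snapshot("top");P=optics.camera_params("top");m=white(img)
n,l,st,ce=cv2.connectedComponentsWithStats(m)
for i in range(1,n):
    if st[i,4]<150: continue
    c=max(cv2.findContours((l==i).astype(np.uint8),cv2.RETR_EXTERNAL,cv2.CHAIN_APPROX_NONE)[0],key=len)[:,0]
    for z in (.01,.06): print(st[i],z,*[np.round(v,4) for v in pose(w(P,c,z))])
s=.7
print('knob',w(P,[196*s,270*s],.108),'bolts',w(P,np.array([[459,241],[499,241],[541,241]])*s,.098))
print('rack corners',w(P,np.array([[437,233],[559,233],[437,275],[559,275]])*s,.05))
E
```

```text
[    0     6   560    45 23302] 0.01 [ 1.0442 -0.0328] [1575.4799  128.9207] 89.9991
[    0     6   560    45 23302] 0.06 [ 1.02   -0.0312] [1517.5856  124.1831] 89.9991
[   0   55   58   60 1408] 0.01 [0.8802 0.6727] [154.4511 144.1239] -78.5182
[   0   55   58   60 1408] 0.06 [0.862  0.6483] [148.7755 138.8277] -78.5181
[  15  110   60   53 2218] 0.01 [0.7347 0.615 ] [146.5796 121.3968] -78.5899
[  15  110   60   53 2218] 0.06 [0.7218 0.5928] [141.1933 116.9359] -78.59
[188 116  25  26 486] 0.01 [0.7558 0.1926] [70.1021 65.9242] -0.0906
[188 116  25  26 486] 0.06 [0.7421 0.1859] [67.5261 63.5016] -0.0906
[ 141  162  133   81 7864] 0.01 [0.5567 0.1771] [350.1342 189.5859] 83.7894
[ 141  162  133   81 7864] 0.06 [0.5503 0.171 ] [337.2677 182.6191] 83.7894
[ 505  187   55  119 2639] 0.01 [ 0.4398 -0.7129] [325.9579 132.8217] 10.9305
[ 505  187   55  119 2639] 0.06 [ 0.4377 -0.6864] [313.98   127.9409] 10.9307
[388 212  31  56 753] 0.01 [ 0.4498 -0.3544] [142.4886  46.5148] 14.2704
[388 212  31  56 753] 0.06 [ 0.4474 -0.341 ] [137.2525  44.8055] 14.2704
[338 216  34  55 753] 0.01 [ 0.4
[... 376 characters left out ...]
 0.64  ] [311.0575  91.8354] 3.1806
[ 23 240  11  56 361] 0.01 [0.3808 0.6422] [145.3648  26.4005] 2.7651
[ 23 240  11  56 361] 0.06 [0.3809 0.619 ] [140.0231  25.4303] 2.7654
[205 263  57  22 445] 0.01 [0.3612 0.0995] [149.0901  38.2518] 81.6428
[205 263  57  22 445] 0.06 [0.362  0.0962] [143.6115  36.8462] 81.6428
[327 291  34  16 491] 0.01 [ 0.2948 -0.1913] [87.8474 39.104 ] 89.6659
[327 291  34  16 491] 0.06 [ 0.298  -0.1839] [84.6193 37.667 ] 89.6659
knob [[0.57414165 0.33452803]] bolts [[ 0.62630513 -0.12838819]
 [ 0.62610567 -0.19972213]
 [ 0.62589596 -0.27471953]]
rack corners [[ 0.65058736 -0.09313615]
 [ 0.64998378 -0.31933402]
 [ 0.57217238 -0.09216885]
 [ 0.57142286 -0.31686214]]
```

```bash
python3 - <<'E'
from h import *
rel(.53,.1,.36,83.8)
print(optics.camera_params("wrist"))
E
```

```text
d [ 0.5201 -0.4817 -0.1213] rot [-0.001  0.     0.563] q7 -0.22
{'fx': 348.86456151418787, 'fy': 348.86456151418787, 'cx': 272.272835821073, 'cy': 211.5659120978552, 'rvec': array([-2.43423589,  1.51688321,  0.24051294]), 'tvec': array([-0.62424584, -0.04302406,  0.39044227])}
```

```bash
echo '1 0.52 -0.48 -0.12 0 0 0.563
1 0.52 -0.48 -0.12 0 0 0.563
1 0.52 -0.48 -0.12 0 0 0.563
1 0.52 -0.48 -0.12 0 0 0.563
1 0.52 -0.48 -0.12 0 0 0.563
1 0.52 -0.48 -0.12 0 0 0.563
1 0.52 -0.48 -0.12 0 0 0.563
1 0.52 -0.48 -0.12 0 0 0.563
1 0.52 -0.48 -0.12 0 0 0.563
1 0.52 -0.48 -0.12 0 0 0.563' | python3 steer.py; python3 - <<'E'
from h import *
rel(.53,.1,.36,83.8)
E
```

```text
clock: 1.15
tool_pos: [0.4533, -0.1, 0.3227]
eef_rot: [0.999, -0.054, 0.0, 0.0]
contact_force: [1.1, -0.7, -0.2]
opening: 0.997
finger_force: 0.0
d [ 0.0546 -0.2071 -0.0374] rot [ 0. -0.  0.] q7 -1.59
```

```bash
echo '1 0.055 -0.207 -0.037 0 0 0
1 0.055 -0.207 -0.037 0 0 0
1 0.055 -0.207 -0.037 0 0 0
1 0.055 -0.207 -0.037 0 0 0
1 0.055 -0.207 -0.037 0 0 0
1 0.055 -0.207 -0.037 0 0 0
1 0.055 -0.207 -0.037 0 0 0' | python3 steer.py; python3 - <<'E'
from h import *
i=optics.snapshot("wrist");cv2.imwrite("pics/w1.png",i[:,:,::-1])
import pickle;pickle.dump((i,optics.camera_params("wrist")),open("w1.pkl","wb"))
E
```

```text
clock: 1.85
tool_pos: [0.5295, 0.0962, 0.3587]
eef_rot: [0.999, -0.055, -0.001, 0.001]
contact_force: [-0.6, -0.9, 0.1]
opening: 1.0
finger_force: 0.0
```

View pics/w1.png

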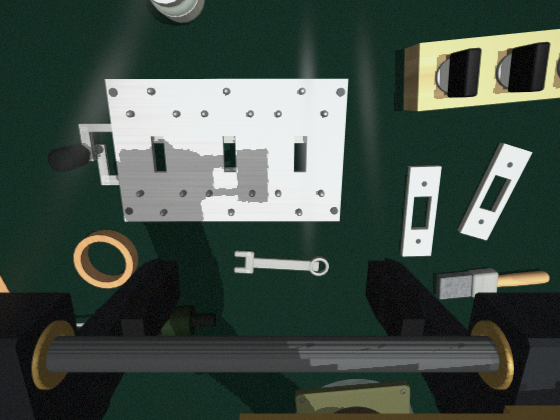

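```bash
cat > jig.py <<'E'
from h import *
import pickle
from scipy.optimize import least_squares
i,P=pickle.load(open("w1.pkl","rb"))
g=cv2.cvtColor(i,cv2.COLOR_RGB2GRAY)
h=cv2.cvtColor(i,cv2.COLOR_RGB2HSV)
m=((h[:,:,1]<50)&(h[:,:,2]>90)).astype(np.uint8); m[:70]=0;m[235:]=0;m[:,360:]=0
m=cv2.morphologyEx(m,cv2.MORPH_OPEN,np.ones((15,15)))
c=max(cv2.findContours(m,cv2.RETR_EXTERNAL,cv2.CHAIN_APPROX_NONE)[0],key=len)[:,0]
W=w(P,c,.06); ce,s,a=pose(W); print('deck',ce,s,a)
# edge fit: signed distance of contour points to 180x290 rectangle
def f(p,W=W):
    q=(W-p[:2])@np.array([[np.cos(p[2]),-np.sin(p[2])],[np.sin(p[2]),np.cos(p[2])]])
    dx=abs(q[:,0])-.09;dy=abs(q[:,1])-.145
    return np.maximum(dx,dy)*1000
o=least_squares(f,[*ce,np.radians(a-90)],loss='soft_l1');p=o.x
print('edge fit',p[:2],np.degrees(p[2]),'res',np.median(o.fun))
K=np.array([[P['fx'],0,P['cx']],[0,P['fy'],P['cy']],[0,0,1]])
def proj(p,X,z):
    Rz=np.array([[np.cos(p[2]),-np.sin(p[2])],[np.sin(p[2]),np.cos(p[2])]])
    X=X@Rz.T+p[:2]; return cv2.projectPoints(np.c_[X,np.full(len(X),z)],P['rvec'],P['tvec'],K,None)[0][:,0]
pins=np.array([[a,b+n] for n in(-.09,0,.09) for a,b in((.05,.028),(.05,-.028),(-.05,.028),(-.05,-.028),(.076,0),(-.076,0))])
bh=cv2.morphologyEx(g,cv2.MORPH_BLACKHAT,np.ones((15,15))).astype(float)
pr=proj(p,pins,.066);ob=[]
for u,v in pr:
    y0,x0=int(round(v))-8,int(round(u))-8;t=bh[y0:y0+17,x0:x0+17].copy();t[t<25]=0
    yy,xx=np.mgrid[:17,:17]; ob.append([x0+(xx*t).sum()/t.sum(),y0+(yy*t).sum()/t.sum()] if t.sum()>300 else [np.nan]*2)
ob=np.array(ob);k=~np.isnan(ob[:,0])
print(np.round(ob-pr,1).tolist())
o=least_squares(lambda p:(proj(p,pins[k],.066)-ob[k]).ravel(),p,loss='soft_l1');print('pin fit',o.x[:2],np.degrees(o.x[2]))
v=i[:,:,::-1].copy()
for q,z in((np.array([[0,0],[0,.09],[0,-.09]]),.06),(pins,.072)):
    for u,vv in proj(o.x,q,z): cv2.circle(v,(int(round(u)),int(round(vv))),1,(0,0,255),-1)
cv2.polylines(v,[np.round(proj(o.x,np.array([[.09,.145],[-.09,.145],[-.09,-.145],[.09,-.145]]),.06)).astype(int)],True,(0,255,0))
cv2.imwrite("pics/w1o.png",cv2.resize(v[60:250,40:360],None,fx=2.5,fy=2.5))
E
python3 jig.py
```

```text
deck [0.54820532 0.14862645] [292.5267334  180.68205261] 83.71460723876953
edge fit [0.54775208 0.14797383] -6.297570296620265 res -0.37770134528060384
[[-0.7, -0.0], [-0.9, -0.2], [-0.1, -0.9], [-0.8, -1.0], [-1.0, 0.1], [-0.5, -1.1], [0.5, -0.3], [-0.4, -0.1], [3.3, -1.4], [-0.2, 0.5], [0.2, 0.1], [0.1, -1.1], [1.0, -0.2], [0.7, -0.2], [1.0, -0.7], [0.8, -0.7], [1.0, 0.1], [1.0, -0.8]]
pin fit [0.54815264 0.14766187] -6.238708451021081
```

View pics/w1o.png

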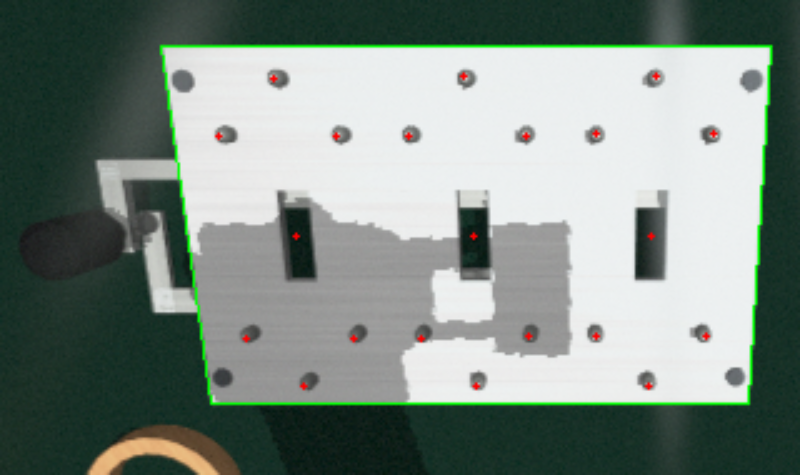

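Overlay matches: the green outline sits on the deck edges and the red dots on slots and pins. That puts the jig at about (0.548, 0.148), yaw −6.25°.

```bash
cat >> h.py <<'E'
J=np.array([.548,.148]);JY=-6.25
def jig(x,y):
    a=np.radians(JY);return J+np.array([x*np.cos(a)-y*np.sin(a),x*np.sin(a)+y*np.cos(a)])
E
python3 -c "
from h import *
rel(*jig(0,.19),.15,83.75)"
```

```text
d [ 0.0125 -0.2449  0.2082] rot [ 0.002  0.001 -0.002] q7 -1.98
```

```bash
echo '0.6 0.0125 -0.245 0.1 0 0 0
0.6 0.0125 -0.245 0.1 0 0 0
0.6 0.0125 -0.245 0.1 0 0 0
0.6 0.0125 -0.245 0.208 0 0 0
0.6 0.0125 -0.245 0.208 0 0 0
0.6 0.0125 -0.245 0.208 0 0 0
0.6 0.0125 -0.245 0.208 0 0 0
0.6 0.0125 -0.245 0.208 0 0 0
0.6 0.0125 -0.245 0.208 0 0 0
0.6 0.0125 -0.245 0.208 0 0 0' | python3 steer.py; python3 - <<'E'
from h import *
rel(*jig(0,.19),.08,83.75)
i=optics.snapshot("wrist");cv2.imwrite("pics/w2.png",i[:,:,::-1])
E
```

```text
clock: 2.9
tool_pos: [0.5709, 0.3375, 0.1533]
eef_rot: [0.998, -0.056, 0.001, 0.0]
contact_force: [0.4, -0.4, -1.0]
opening: 0.602
finger_force: 0.0
d [-0.0023  0.0008  0.0733] rot [ 0.    -0.003 -0.003] q7 -2.34
```

View pics/w2.png

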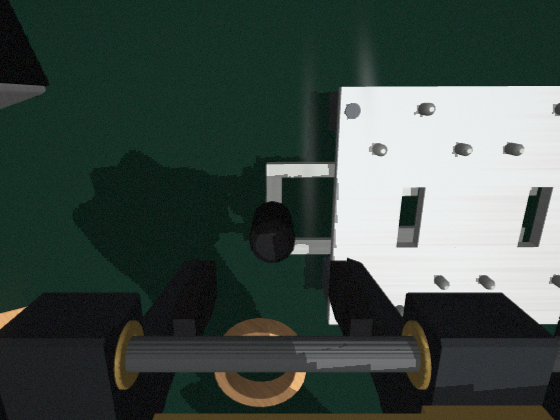

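Knob at (271,235), centred between the fingers. Descend, grip and pull.

```bash
echo '0.6 -0.002 0 0.04 0 0 0
0.6 -0.002 0 0.073 0 0 0
0.6 -0.002 0 0.073 0 0 0
0 -0.002 0 0.073 0 0 0
0 -0.002 0 0.073 0 0 0
0 -0.002 0 0.073 0 0 0
0 -0.002 0 0.073 0 0 0' | python3 steer.py 25 && echo '0 0 -0.01 0 0 0 0
0 0 -0.02 0 0 0 0
0 0 -0.03 0 0 0 0
0 0 -0.04 0 0 0 0
0 0 -0.05 0 0 0 0
0 0 -0.053 0 0 0 0
0 0 -0.053 0 0 0 0
0 0 -0.053 0 0 0 0' | python3 steer.py
```

```text
clock: 3.65
tool_pos: [0.5684, 0.3403, 0.0804]
eef_rot: [0.999, -0.054, 0.002, -0.001]
contact_force: [-0.6, -1.3, 7.0]
opening: 0.309
finger_force: 25.0
clock: 4.45
tool_pos: [0.5736, 0.3878, 0.0803]
eef_rot: [0.998, -0.055, 0.0, 0.004]
contact_force: [-3.5, -10.7, 13.2]
opening: 0.31
finger_force: 25.0
```

```bash
echo '0.6 0 -0.053 0 0 0 0
0.6 0 -0.053 0 0 0 0
0.6 0 -0.053 -0.04 0 0 0
0.6 0 0 -0.08 0 0 0
0.6 0 0.05 -0.13 0 0 0
0.6 0 0.10 -0.18 0 0 0
0.6 0 0.15 -0.2 0 0 0
0.6 0 0.2 -0.2 0 0 0
0.6 0 0.25 -0.2 0 0 0
0.6 0 0.3 -0.2 0 0 0' | python3 steer.py; python3 - <<'E'
from h import *
rel(.36,-.14,.28,83.75)
i=optics.snapshot("wrist");cv2.imwrite("pics/w3.png",i[:,:,::-1])
import pickle;pickle.dump((i,optics.camera_params("wrist")),open("w3.pkl","wb"))
E
```

```text
clock: 5.45
tool_pos: [0.5463, 0.146, 0.2757]
eef_rot: [0.999, -0.054, 0.002, -0.001]
contact_force: [0.9, -0.4, -0.9]
opening: 0.599
finger_force: 0.0
d [-0.1545  0.3043 -0.0053] rot [-0.001 -0.003  0.002] q7 -2.08
```

View pics/w3.png

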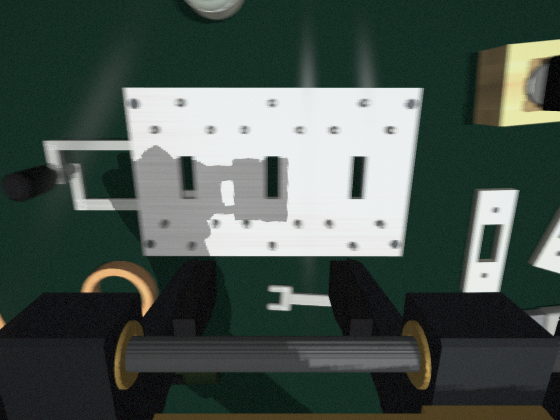

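Slots are now fully dark and the slide is out. On to the strips.

```bash
echo '0.75 -0.11 0.37 -0.05 0 0 0
0.75 -0.11 0.37 -0.05 0 0 0
0.75 -0.11 0.37 -0.05 0 0 0
0.75 -0.11 0.37 -0.05 0 0 0
0.75 -0.11 0.37 -0.05 0 0 0
0.75 -0.11 0.37 -0.05 0 0 0
0.75 -0.11 0.37 -0.05 0 0 0
0.75 -0.11 0.37 -0.05 0 0 0
0.75 -0.11 0.37 -0.05 0 0 0
0.75 -0.11 0.37 -0.05 0 0 0' | python3 steer.py; cat > strips.py <<'E'
from h import *
import sys
def strips(name="wrist",z=.01,fn=None):
    P=optics.camera_params(name);i=optics.snapshot(name);m=white(i,130)
    if fn: cv2.imwrite(fn,i[:,:,::-1])
    n,l,st,_=cv2.connectedComponentsWithStats(m);out=[]
    for k in range(1,n):
        if not 300<st[k,4]<9000: continue
        c=max(cv2.findContours((l==k).astype(np.uint8),cv2.RETR_EXTERNAL,cv2.CHAIN_APPROX_NONE)[0],key=len)[:,0]
        c,s,a=pose(w(P,c,z))
        if abs(s[0]-140)<12 and abs(s[1]-44)<8: out.append((c,s,a,st[k,:2]))
    return out
if __name__=="__main__":
    z=float(sys.argv[2]) if len(sys.argv)>2 else .01
    for c,s,a,b in strips(sys.argv[1],z,sys.argv[3] if len(sys.argv)>3 else None): print(np.round(c,4),np.round(s,1),round(a,2),b)
E
python3 strips.py wrist .01 pics/w4.png; python3 strips.py top;
```

```text
clock: 6.5
tool_pos: [0.3968, -0.2089, 0.3243]
eef_rot: [0.998, -0.055, 0.001, 0.0]
contact_force: [0.1, -0.1, -0.5]
opening: 0.751
finger_force: 0.0
[ 0.4498 -0.3538] [140.4  45. ] 14.42 [349  46]
[ 0.4415 -0.2229] [140.1  44.8] -22.47 [250  66]
[ 0.4234 -0.1157] [139.9  45.1] -4.4 [177  94]
[0.3617 0.0976] [146.1  36.4] 81.11 [  0 197]
[ 0.4231 -0.1158] [142.   45.7] -4.51 [305 223]
[0.3601 0.0999] [148.1  37.6] 80.32 [205 263]
```

```bash
python3 -c "
from h import *
rel(.4233,-.1157,.06,85.6)"
```

```text
d [ 0.0158 -0.0935  0.264 ] rot [-0.001 -0.001 -0.029] q7 -1.33
```

```bash
echo '0.75 0.016 -0.0935 0.05 0 0 -0.029
0.75 0.016 -0.0935 0.1 0 0 -0.029
0.75 0.016 -0.0935 0.15 0 0 -0.029
0.75 0.016 -0.0935 0.2 0 0 -0.029
0.75 0.016 -0.0935 0.25 0 0 -0.029
0.75 0.016 -0.0935 0.264 0 0 -0.029
0.75 0.016 -0.0935 0.264 0 0 -0.029
0.75 0.016 -0.0935 0.264 0 0 -0.029' | python3 steer.py; python3 -c "
from h import *
rel(.4233,-.1157,.003,85.6)"
```

```text
clock: 7.4
tool_pos: [0.4224, -0.116, 0.0596]
eef_rot: [0.999, -0.038, -0.001, -0.0]
contact_force: [0.4, -0.2, 0.6]
opening: 0.753
finger_force: 0.0
d [ 0.001  -0.0004  0.0566] rot [-0.001  0.003  0.   ] q7 -1.6
```

```bash
echo '0.75 0.001 0 0.03 0 0 0
0.75 0.001 0 0.056 0 0 0
0.75 0.001 0 0.0565 0 0 0
0 0.001 0 0.0565 0 0 0
0 0.001 0 0.0565 0 0 0
0 0.001 0 0.0565 0 0 0
0 0.001 0 0.0565 0 0 0' | python3 steer.py 20; echo '0 0 0 -0.04 0 0 0
0 0 0 -0.08 0 0 0
0 0 0 -0.13 0 0 0
0 0 0 -0.15 0 0 0
0 0 0 -0.15 0 0 0' | python3 steer.py; python3 -c "
from h import *
rel(*jig(0,-.09),.13,83.75)"
```

```text
clock: 8.1
tool_pos: [0.4348, -0.1211, 0.0133]
eef_rot: [0.999, -0.042, -0.005, -0.001]
contact_force: [0.3, 0.1, 0.8]
opening: 0.409
finger_force: 0.0
clock: 8.6
tool_pos: [0.4368, -0.1214, 0.1648]
eef_rot: [0.999, -0.042, -0.005, -0.001]
contact_force: [0.8, -0.9, -0.8]
opening: 0.009
finger_force: 0.0
d [ 0.0862 -0.1878  0.0344] rot [-0.002  0.009  0.025] q7 -2.27
```

```bash
echo '0.75 0 0 0 0 0 0
0.75 0 0 0 0 0 0' | python3 steer.py; python3 strips.py wrist; python3 -c "
from h import *
print(r.get_state()['q'].round(2))
rel(.4233,-.1157,.06,85.6)"
```

```text
clock: 8.8
tool_pos: [0.4341, -0.1212, 0.1599]
eef_rot: [0.999, -0.04, -0.009, -0.002]
contact_force: [0.4, -0.5, -0.1]
opening: 0.163
finger_force: 0.0
[ 0.4488 -0.3497] [140.1  36.5] 14.0 [511  61]
[ 0.4416 -0.2228] [140.   44.7] -22.44 [337  84]
[ 0.423  -0.1158] [139.4  44.6] -4.51 [240 123]
[ 0.58  0.69 -0.66  2.12  0.75  0.6  -2.27]
d [-0.0093 -0.0041  0.0997] rot [-0.003  0.019 -0.003] q7 -2.27
```

```bash
echo '0.75 0 0 0 0 0 0.3
0.75 0 0 -0.02 0 0 0.6
0.75 0 0 -0.02 0 0 0.9
0.75 0 0 -0.02 0 0 1.2
0.75 0 0 -0.02 0 0 1.5
0.75 0 0 -0.02 0 0 1.6
0.75 0 0 -0.02 0 0 1.6
0.75 0 0 -0.02 0 0 1.6
0.75 0 0 -0.02 0 0 1.6
0.75 0 0 -0.02 0 0 1.6' | python3 steer.py;python3 -c "
from h import *
print(r.get_state()['q'].round(2))"; echo '0.75 0 0 0 0 0 0.3
0.75 0 0 -0.02 0 0 0.6
0.75 0 0 -0.02 0 0 0.9
0.75 0 0 -0.02 0 0 1.2
0.75 0 0 -0.02 0 0 1.5
0.75 0 0 -0.02 0 0 1.6
0.75 0 0 -0.02 0 0 1.6
0.75 0 0 -0.02 0 0 1.6
0.75 0 0 -0.02 0 0 1.6
0.75 0 0 -0.02 0 0 1.6' | python3 steer.py; python3 -c "
from h import *
print(r.get_state()['q'].round(2))
rel(.4233,-.1157,.06,85.6)"
```

```text
clock: 9.85
tool_pos: [0.4349, -0.1208, 0.1795]
eef_rot: [-0.702, 0.712, 0.008, -0.005]
contact_force: [-0.3, 0.2, 0.0]
opening: 0.746
finger_force: 0.0
[ 0.01  0.6   0.25  2.13 -0.32  0.47 -2.65]
clock: 10.85
tool_pos: [0.3398, -0.1686, 0.2338]
eef_rot: [-0.146, 0.988, 0.049, -0.029]
contact_force: [-0.1, -0.6, -0.1]
opening: 0.749
finger_force: 0.0
[-0.3   0.97  1.51  2.21 -1.    1.25 -2.65]
d [-0.1026  0.0081  0.1715] rot [ 0.097 -0.061  0.37 ] q7 -2.65
```

```bash
echo '0.75 0 0 -0.02 0 0 -1.5
0.75 0 0 -0.02 0 0 -1.5
0.75 0 0 -0.02 0 0 -1.5
0.75 0 0 -0.02 0 0 -1.5
0.75 0 0 -0.02 0 0 -1.5
0.75 0 0 -0.02 0 0 -1.5
0.75 0 0 -0.02 0 0 -1.5
0.75 0 0 -0.02 0 0 -1.5
0.75 0 0 -0.02 0 0 -1.5
0.75 0 0 -0.02 0 0 -1.5' | python3 steer.py; python3 -c "
from h import *
print(r.get_state()['q'].round(2))
rel(.45,-.12,.25,83.75)"
```

```text
clock: 11.85
tool_pos: [0.3415, -0.1703, 0.2547]
eef_rot: [0.782, -0.62, -0.055, -0.014]
contact_force: [-0.8, -0.5, 0.5]
opening: 0.752
finger_force: 0.0
[-0.26  0.66  1.13  2.18 -0.77  0.94 -1.55]
d [-0.024  -0.1173  0.0018] rot [-0.023  0.118 -1.23 ] q7 -1.55
```

```bash
echo '0.75 -0.024 -0.117 0 -0.023 0.118 -1.23
0.75 -0.024 -0.117 0 -0.023 0.118 -1.23
0.75 -0.024 -0.117 0 -0.023 0.118 -1.23
0.75 -0.024 -0.117 0 -0.023 0.118 -1.23
0.75 -0.024 -0.117 0 -0.023 0.118 -1.23
0.75 -0.024 -0.117 0 -0.023 0.118 -1.23
0.75 -0.024 -0.117 0 -0.023 0.118 -1.23
0.75 -0.024 -0.117 0 -0.023 0.118 -1.23
0.75 -0.024 -0.117 0 -0.023 0.118 -1.23
0.75 -0.024 -0.117 0 -0.023 0.118 -1.23' | python3 steer.py; python3 -c "
from h import *
print(r.get_state()['q'].round(2))
rel(.4233,-.1157,.06,85.6)"
```

```text
clock: 12.85
tool_pos: [0.45, -0.121, 0.2521]
eef_rot: [0.998, -0.059, 0.0, -0.0]
contact_force: [0.1, -1.2, -0.6]
opening: 0.752
finger_force: 0.0
[-0.31  0.58  0.77  2.04 -0.59  0.76 -0.86]
d [-0.0272 -0.002   0.1921] rot [-0.    -0.    -0.041] q7 -0.86
```

```bash
echo '0.75 -0.027 -0.002 0.05 0 0 -0.041
0.75 -0.027 -0.002 0.1 0 0 -0.041
0.75 -0.027 -0.002 0.15 0 0 -0.041
0.75 -0.027 -0.002 0.192 0 0 -0.041
0.75 -0.027 -0.002 0.215 0 0 -0.041
0.75 -0.027 -0.002 0.215 0 0 -0.041
0.75 -0.027 -0.002 0.215 0 0 -0.041' | python3 steer.py; python3 -c "
from h import *
print(r.get_state()['q'].round(2))
rel(.4233,-.1157,.003,85.6)"
```

```text
clock: 13.55
tool_pos: [0.4257, -0.118, 0.0387]
eef_rot: [0.999, -0.039, -0.001, 0.001]
contact_force: [0.8, -0.7, 0.2]
opening: 0.751
finger_force: 0.0
[ 0.13  0.87  0.05  2.25 -1.    0.04 -0.48]
d [-0.0025 -0.0021  0.0357] rot [ 0.002  0.002 -0.001] q7 -0.48
```

```bash
echo '0.75 0.01 0 -0.02 0 0 0
0.75 0.0245 0.001 -0.02 0 0 0
0.75 0.0245 0.001 -0.02 0 0 0
0.75 0.0245 0.001 0.0 0 0 0
0.75 0.0245 0.001 0.02 0 0 0
0.75 0.0245 0.001 0.02 0 0 0' | python3 steer.py; python3 -c "
from h import *
print(r.get_state()['q'].round(2))
rel(.450,-.1178,.003,85.6)"
```

```text
clock: 14.15
tool_pos: [0.4489, -0.1195, 0.0183]
eef_rot: [0.999, -0.038, -0.002, -0.0]
contact_force: [-0.1, 0.5, 0.1]
opening: 0.749
finger_force: 0.0
[ 0.11  0.92  0.08  2.18 -0.97  0.08 -0.51]
d [ 0.001  -0.0018  0.0153] rot [-0.001  0.003  0.001] q7 -0.51
```

```bash
echo '0.75 0.002 -0.0018 0.01 0 0 0
0.75 0.002 -0.0018 0.015 0 0 0
0.75 0.002 -0.0018 0.015 0 0 0' | python3 steer.py; python3 -c "
from h import *
print(r.get_state()['q'].round(2))
rel(.450,-.1178,.003,85.6)"
```

```text
clock: 14.45
tool_pos: [0.4526, -0.1179, 0.0041]
eef_rot: [0.999, -0.037, -0.001, -0.0]
contact_force: [-0.3, -0.6, -0.6]
opening: 0.749
finger_force: 0.0
[ 0.13  0.95  0.04  2.17 -1.    0.04 -0.49]
d [-0.0026  0.0001  0.0011] rot [-0.001  0.002  0.003] q7 -0.49
```

```bash
echo '0 0 0 0 0 0 0
0 0 0 0 0 0 0
0 0 0 0 0 0 0
0 0 0 0 0 0 0
0 0 0 0 0 0 0
0 0 0 0 0 0 0
0 0 0 0 0 0 0' | python3 steer.py 25; echo '0 0.02 0 -0.03 0 0 0
0 0.04 0 -0.07 0 0 0
0 0.06 0 -0.11 0 0 0
0 0.08 0 -0.13 0 0 0
0 0.08 0 -0.13 0 0 0
0 0.08 0 -0.13 0 0 0' | python3 steer.py; python3 -c "
from h import *
print(r.get_state()['q'].round(2))
rel(*jig(0.029,-.09),.13,83.75)"
```

```text
clock: 15.15
tool_pos: [0.4527, -0.118, 0.0044]
eef_rot: [0.999, -0.037, -0.001, -0.001]
contact_force: [0.4, 0.6, 4.4]
opening: 0.492
finger_force: 25.0
clock: 15.75
tool_pos: [0.5316, -0.1233, 0.1329]
eef_rot: [0.999, -0.037, -0.002, -0.001]
contact_force: [-0.0, 1.0, -0.7]
opening: 0.493
finger_force: 25.0
[-0.19  0.84  0.6   1.92 -0.78  0.64 -0.73]
d [ 0.0222 -0.1808  0.0032] rot [-0.002  0.004  0.035] q7 -0.73
```

```bash
echo '0 0.022 -0.04 0.0 0 0 0.035
0 0.022 -0.09 0.0 0 0 0.035
0 0.022 -0.13 0.0 0 0 0.035
0 0.022 -0.181 0.0 0 0 0.035
0 0.022 -0.181 0.02 0 0 0.035
0 0.022 -0.181 0.035 0 0 0.035
0 0.022 -0.181 0.035 0 0 0.035
0 0.022 -0.181 0.035 0 0 0.035' | python3 steer.py; python3 - <<'E'
from h import *
rel(*jig(0.0295,-.09),.066,83.75)
i=optics.snapshot("wrist");cv2.imwrite("pics/w5.png",i[:,:,::-1])
E
```

```text
clock: 16.55
tool_pos: [0.5668, 0.0522, 0.0984]
eef_rot: [0.998, -0.057, -0.002, 0.0]
contact_force: [0.6, -0.4, -1.6]
opening: 0.494
finger_force: 25.0
d [ 0.0005 -0.0032  0.0324] rot [ 0.001  0.005 -0.005] q7 -1.03
```

View pics/w5.png

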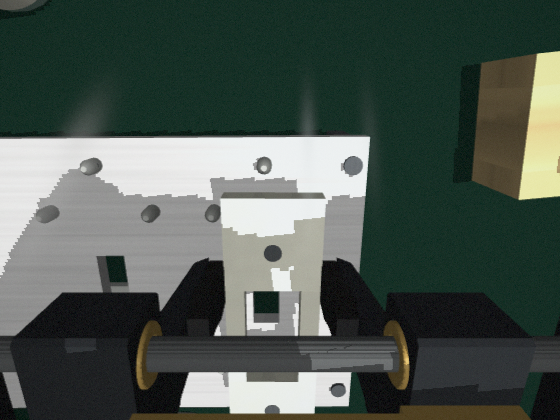

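Strip is held straight, with the nest-0 end pin at (264,165) just beyond its end at (272,195). Lower it.

```bash
echo '0 0.0005 -0.0032 0.0 0 0 -0.005
0 0.0005 -0.0032 0.012 0 0 -0.005
0 0.0005 -0.0032 0.012 0 0 -0.005
0 0.0005 -0.0032 0.018 0 0 -0.005
0 0.0005 -0.0032 0.024 0 0 -0.005
0 0.0005 -0.0032 0.03 0 0 -0.005
0 0.0005 -0.0032 0.032 0 0 -0.005
0 0.0005 -0.0032 0.033 0 0 -0.005' | python3 steer.py; python3 - <<'E'
from h import *
rel(*jig(0.0295,-.09),.0644,83.75)
E
```

```text
clock: 17.4
tool_pos: [0.5686, 0.058, 0.0657]
eef_rot: [0.999, -0.052, -0.001, -0.001]
contact_force: [-0.6, 0.8, -0.9]
opening: 0.493
finger_force: 25.0
d [-0.0008  0.0028  0.0013] rot [-0.001  0.003  0.004] q7 -1.0
```

```bash
echo '0 -0.0005 0.0015 0.0 0 0 0.002
0 -0.0005 0.0015 0.001 0 0 0.002
0 -0.0005 0.0015 0.002 0 0 0.002
0 -0.0005 0.0015 0.0025 0 0 0.002
0 -0.0005 0.0015 0.0025 0 0 0.002' | python3 steer.py; python3 - <<'E'
from h import *
s=r.get_state();print(s['moment'])
rel(*jig(0.0295,-.09),.0644,83.75)
E
```

```text
clock: 17.9
tool_pos: [0.5683, 0.0564, 0.0644]
eef_rot: [0.999, -0.053, -0.001, -0.001]
contact_force: [-1.6, -0.4, 4.7]
opening: 0.499
finger_force: 25.0
[0.04579905 0.28109519 0.01160071]
d [-0.0006  0.0012  0.    ] rot [-0.001  0.002  0.002] q7 -1.0
```

```bash
echo '0.7 0 0 0 0 0 0
0.7 0 0 0 0 0 0
0.7 0 0 0 0 0 0
0.7 0 0 -0.03 0 0 0
0.7 0 0 -0.08 0 0 0
0.7 0 0 -0.13 0 0 0
0.7 0 0 -0.18 0 0 0
0.7 0 0 -0.2 0 0 0
0.7 0 0 -0.2 0 0 0' | python3 steer.py; python3 - <<'E'
from h import *
from strips import strips
i=optics.snapshot("wrist");cv2.imwrite("pics/w6.png",i[:,:,::-1])
print(r.get_state()['q'].round(2))
for c,s,a,b in strips("top"): print(c.round(4),a)
rel(.4415,-.2228,.15,67.5)
E
```

```text
clock: 18.8
tool_pos: [0.5705, 0.0558, 0.2669]
eef_rot: [0.999, -0.053, 0.002, -0.001]
contact_force: [0.3, 0.5, -0.4]
opening: 0.698
finger_force: 0.0
[-0.63  0.72  0.83  1.73 -0.63  0.98 -1.23]
[ 0.4495 -0.3547] 14.268702507019043
[ 0.4411 -0.2232] -22.50952911376953
[0.36   0.0995] 80.32203674316406
d [-0.096   0.2916  0.113 ] rot [-0.001  0.003  0.286] q7 -1.23
```

View pics/w6.png

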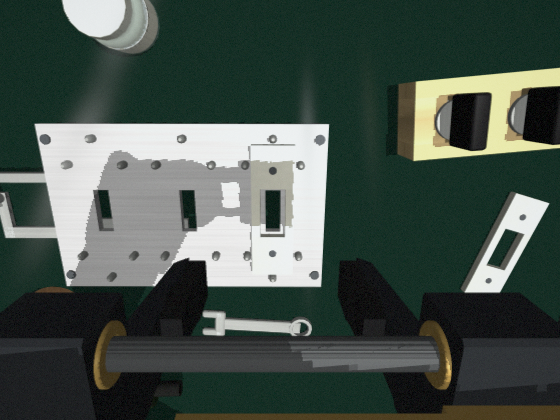

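Strip sits between all six pins with a pin at each end, (272,139) and (272,278). On to the second strip.

```bash
echo '0.75 -0.096 0.292 0.113 0 0 0.286
0.75 -0.096 0.292 0.113 0 0 0.286
0.75 -0.096 0.292 0.113 0 0 0.286
0.75 -0.096 0.292 0.113 0 0 0.286
0.75 -0.096 0.292 0.113 0 0 0.286
0.75 -0.096 0.292 0.113 0 0 0.286
0.75 -0.096 0.292 0.113 0 0 0.286
0.75 -0.096 0.292 0.16 0 0 0.286
0.75 -0.096 0.292 0.2 0 0 0.286
0.75 -0.096 0.292 0.22 0 0 0.286' | python3 steer.py; python3 - <<'E'
from h import *
from strips import strips
print(r.get_state()['q'].round(2))
for c,s,a,b in strips("top"): print(c.round(4),a)
rel(.4414,-.2230,.003,67.5)
E
```

```text
clock: 19.9
tool_pos: [0.4388, -0.2219, 0.0396]
eef_rot: [0.981, -0.196, -0.005, -0.002]
contact_force: [-1.0, -0.9, -0.5]
opening: 0.752
finger_force: 0.0
[ 0.2   0.91  0.29  2.1  -0.98  0.28 -0.62]
[0.3602 0.1008] 80.32203674316406
d [0.0039 0.0001 0.0352] rot [-0.002  0.012 -0.001] q7 -0.62
```

```bash
echo '0.75 0.0139 0 0.0 0 0 0
0.75 0.0139 0 0.015 0 0 0
0.75 0.0139 0 0.03 0 0 0
0.75 0.0139 0 0.035 0 0 0
0.75 0.0139 0 0.035 0 0 0
0.75 0.0139 0 0.035 0 0 0' | python3 steer.py; python3 - <<'E'
from h import *
print(r.get_state()['q'].round(2))
rel(.4414,-.2230,.003,67.5)
E
```

```text
clock: 20.55
tool_pos: [0.454, -0.2287, 0.0087]
eef_rot: [0.981, -0.195, -0.002, -0.0]
contact_force: [-0.3, -0.7, -0.2]
opening: 0.749
finger_force: 0.0
[ 0.24  0.97  0.23  2.06 -0.96  0.23 -0.64]
d [-0.0138 -0.0005  0.0057] rot [-0.     0.003 -0.   ] q7 -0.64
```

```bash
echo '0.75 0 -0.0005 0.005 0 0 0
0.75 0 -0.0005 0.005 0 0 0
0 0 -0.0005 0.005 0 0 0
0 0 -0.0005 0.005 0 0 0
0 0 -0.0005 0.005 0 0 0
0 0 -0.0005 0.005 0 0 0
0 0 -0.0005 0.005 0 0 0
0 0 -0.0005 0.005 0 0 0
0 0 -0.0005 0.005 0 0 0' | python3 steer.py 25; python3 - <<'E'
from h import *
rel(.4414,-.2230,.003,67.5)
E
echo '0 0 0 -0.03 0 0 0
0 0 0 -0.07 0 0 0
0 0 0 -0.11 0 0 0
0 0 0 -0.13 0 0 0
0 0 0 -0.13 0 0 0
0 0 0 -0.13 0 0 0' | python3 steer.py; python3 -c "
from h import *
rel(*jig(0.013,0),.13,83.75)"
```

```text
clock: 21.45
tool_pos: [0.4545, -0.2284, 0.0036]
eef_rot: [0.981, -0.195, -0.001, -0.0]
contact_force: [0.3, 0.5, 2.8]
opening: 0.492
finger_force: 25.0
d [-0.0142  0.0001  0.0006] rot [-0.     0.002  0.   ] q7 -0.64
clock: 22.05
tool_pos: [0.4547, -0.2278, 0.133]
eef_rot: [0.981, -0.195, -0.001, -0.001]
contact_force: [-0.8, -0.2, -2.3]
opening: 0.497
finger_force: 25.0
d [-0.0449 -0.3866  0.0034] rot [-0.001  0.003 -0.283] q7 -0.8
```

```bash
echo '0 -0.0 -0.05 0 0 0 -0.1
0 -0.01 -0.1 0 0 0 -0.2
0 -0.02 -0.15 0 0 0 -0.283
0 -0.03 -0.2 0 0 0 -0.283
0 -0.0437 -0.25 0 0 0 -0.283
0 -0.0437 -0.3 0 0 0 -0.283
0 -0.0437 -0.35 0 0 0 -0.283
0 -0.0437 -0.386 0.0 0 0 -0.283
0 -0.0437 -0.386 0.02 0 0 -0.283
0 -0.0437 -0.386 0.034 0 0 -0.283' | python3 steer.py; echo '0 0 0 0 0 0 0
0 0 0 0 0 0 0
0 0 0 0 0 0 0
0 0 0 0 0 0 0' | python3 steer.py; python3 -c "
from h import *
print(r.get_state()['q'].round(2))
rel(*jig(0.0142,0),.0636,83.75)"
```

```text
clock: 23.05
tool_pos: [0.5605, 0.1464, 0.0966]
eef_rot: [0.999, -0.053, -0.003, -0.0]
contact_force: [-0.4, -0.7, -0.9]
opening: 0.494
finger_force: 25.0
clock: 23.45
tool_pos: [0.5624, 0.1441, 0.1004]
eef_rot: [0.998, -0.056, -0.001, -0.001]
contact_force: [0.4, 0.2, -1.0]
opening: 0.493
finger_force: 25.0
[-0.64  0.91  0.58  1.83 -0.8   0.64 -1.26]
d [-0.0005 -0.0023  0.0368] rot [-0.001  0.001 -0.002] q7 -1.26
```

```bash
echo '0 -0.0005 -0.002 0.006 0 0 -0.002
0 -0.0005 -0.002 0.012 0 0 -0.002
0 -0.0005 -0.002 0.018 0 0 -0.002
0 -0.0005 -0.002 0.022 0 0 -0.002
0 -0.0005 -0.002 0.026 0 0 -0.002
0 -0.0005 -0.002 0.03 0 0 -0.002
0 -0.0005 -0.002 0.034 0 0 -0.002
0 -0.0005 -0.002 0.037 0 0 -0.002
0 -0.0005 -0.002 0.0375 0 0 -0.002
0 -0.0005 -0.002 0.0375 0 0 -0.002' | python3 steer.py; python3 -c "
from h import *
rel(*jig(0.0142,0),.0636,83.75)"
```

```text
clock: 24.45
tool_pos: [0.5616, 0.147, 0.0636]
eef_rot: [0.999, -0.054, -0.001, -0.001]
contact_force: [-3.1, 0.2, 10.7]
opening: 0.492
finger_force: 25.0
d [ 0.0005  0.0005 -0.    ] rot [-0.002  0.002  0.001] q7 -1.22
```

```bash
echo '0.7 0 0 0 0 0 0
0.7 0 0 0 0 0 0
0.7 0 0 0 0 0 0
0.7 0 0 -0.03 0 0 0
0.7 0 0 -0.08 0 0 0
0.7 0 0 -0.13 0 0 0
0.7 0 0 -0.18 0 0 0
0.7 0 0 -0.2 0 0 0
0.7 0 0 -0.2 0 0 0' | python3 steer.py; python3 - <<'E'
from h import *
from strips import strips
i=optics.snapshot("wrist");cv2.imwrite("pics/w7.png",i[:,:,::-1])
for c,s,a,b in strips("top"): print(c.round(4),a)
rel(.4497,-.3543,.15,104.35)
E
```

```text
clock: 25.35
tool_pos: [0.5641, 0.1466, 0.2655]
eef_rot: [0.999, -0.054, 0.002, -0.001]
contact_force: [0.4, 0.5, 0.3]
opening: 0.7
finger_force: 0.0
[ 0.4494 -0.3547] 14.268702507019043
[0.36   0.0995] 80.32203674316406
d [-0.0573  0.5106  0.1112] rot [-0.002  0.003 -0.358] q7 -1.43
```

View pics/w7.png

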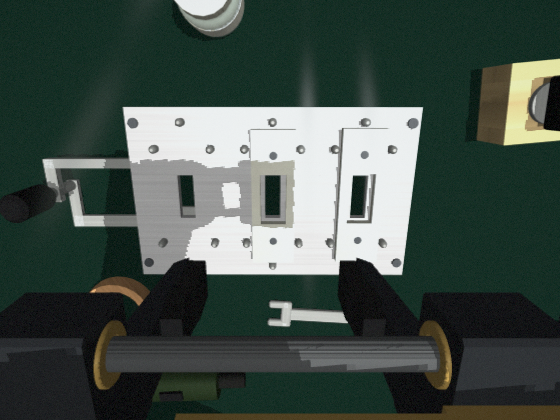

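Both strips lie in nests 0 and 1 between their pins. On to the third.

```bash
echo '0.75 -0.057 0.511 0.111 0 0 -0.358
0.75 -0.057 0.511 0.111 0 0 -0.358
0.75 -0.057 0.511 0.111 0 0 -0.358
0.75 -0.057 0.511 0.111 0 0 -0.358
0.75 -0.057 0.511 0.111 0 0 -0.358
0.75 -0.057 0.511 0.111 0 0 -0.358
0.75 -0.057 0.511 0.111 0 0 -0.358
0.75 -0.057 0.511 0.111 0 0 -0.358
0.75 -0.057 0.511 0.111 0 0 -0.358
0.75 -0.057 0.511 0.111 0 0 -0.358' | python3 steer.py; echo '0.75 0 0 0 0 0 0
0.75 0 0 0 0 0 0
0.75 0 0 0 0 0 0' | python3 steer.py;  python3 - <<'E'
from h import *
from strips import strips
print(r.get_state()['q'].round(2))
for c,s,a,b in strips("wrist"): print(c.round(4),a)
rel(.4497,-.3543,.04,104.35)
E
```

```text
clock: 26.45
tool_pos: [0.4541, -0.3309, 0.1538]
eef_rot: [0.992, 0.125, -0.002, -0.002]
contact_force: [1.9, -0.2, 0.4]
opening: 0.747
finger_force: 0.0
clock: 26.75
tool_pos: [0.4558, -0.328, 0.1551]
eef_rot: [0.992, 0.126, -0.002, -0.002]
contact_force: [-0.1, 0.5, -0.9]
opening: 0.748
finger_force: 0.0
[ 0.29  0.77  0.45  1.85 -0.53  0.64 -0.26]
d [-0.0128  0.0245  0.1154] rot [-0.005  0.002  0.003] q7 -0.26
```

```bash
echo '0.75 -0.0128 0.0245 0.0 0 0 0
0.75 -0.0128 0.0245 0.04 0 0 0
0.75 -0.0128 0.0245 0.08 0 0 0
0.75 -0.0128 0.0245 0.115 0 0 0
0.75 -0.0128 0.0245 0.115 0 0 0
0.75 -0.0128 0.0245 0.115 0 0 0
0.75 -0.0128 0.0245 0.115 0 0 0' | python3 steer.py;  python3 - <<'E'
from h import *
from strips import strips
for n in("top","wrist"):
  for c,s,a,b in strips(n): print(n,c.round(4),a)
rel(.4497,-.3543,.003,104.35)
E
```

```text
clock: 27.5
tool_pos: [0.4505, -0.3573, 0.0432]
eef_rot: [0.992, 0.125, -0.0, 0.0]
contact_force: [0.3, 1.0, 0.0]
opening: 0.747
finger_force: 0.0
top [0.36   0.0995] 80.32203674316406
d [ 0.0001 -0.0034  0.0402] rot [0.001 0.    0.001] q7 -0.14
```

```bash
echo '0.75 0 -0.0025 0.015 0 0 0
0.75 0 -0.0025 0.03 0 0 0
0.75 0 -0.0025 0.0395 0 0 0
0.75 0 -0.0025 0.0395 0 0 0
0 0 -0.0025 0.0395 0 0 0
0 0 -0.0025 0.0395 0 0 0
0 0 -0.0025 0.0395 0 0 0
0 0 -0.0025 0.0395 0 0 0
0 0 -0.0025 0.0395 0 0 0
0 0 -0.0025 0.0395 0 0 0' | python3 steer.py 25; python3 - <<'E'
from h import *
rel(.4497,-.3543,.003,104.35)
E
echo '0 0 0 0 0 0 0
0 0 0 -0.03 0 0 0
0 0 0 -0.07 0 0 0
0 0 0 -0.11 0 0 0
0 0 0 -0.13 0 0 0
0 0 0 -0.13 0 0 0
0 0 0 -0.13 0 0 0' | python3 steer.py; python3 -c "
from h import *
rel(*jig(0.00,0.09),.13,83.75)"
```

```text
clock: 28.6
tool_pos: [0.4486, -0.3547, 0.002]
eef_rot: [0.992, 0.125, -0.001, -0.001]
contact_force: [0.0, -0.6, 0.8]
opening: 0.498
finger_force: 25.0
d [ 0.0012 -0.0001 -0.001 ] rot [-0.001  0.002 -0.   ] q7 -0.12
clock: 29.3
tool_pos: [0.4487, -0.354, 0.1312]
eef_rot: [0.992, 0.125, -0.001, -0.001]
contact_force: [0.5, 0.3, -1.8]
opening: 0.492
finger_force: 25.0
d [ 0.2525 -0.5458  0.0023] rot [-0.002  0.003  0.36 ] q7 -0.2
```

```bash
echo '0 0.2515 -0.546 0 0 0 0.36
0 0.2515 -0.546 0 0 0 0.36
0 0.2515 -0.546 0 0 0 0.36
0 0.2515 -0.546 0 0 0 0.36
0 0.2515 -0.546 0 0 0 0.36
0 0.2515 -0.546 0 0 0 0.36
0 0.2515 -0.546 0 0 0 0.36
0 0.2515 -0.546 0 0 0 0.36
0 0.2515 -0.546 0 0 0 0.36
0 0.2515 -0.546 0 0 0 0.36' | python3 steer.py;python3 -c "
from h import *
print(r.get_state()['q'].round(2))
rel(*jig(-0.0012,.09),.096,83.75)"
```

```text
clock: 30.3
tool_pos: [0.5377, 0.1392, 0.1302]
eef_rot: [0.998, -0.055, -0.003, 0.0]
contact_force: [1.3, 0.2, -1.4]
opening: 0.496
finger_force: 25.0
[-0.69  0.86  0.64  1.89 -0.81  0.68 -1.22]
d [ 0.0083 -0.0999  0.0341] rot [ 0.001  0.006 -0.   ] q7 -1.22
```

```bash
echo '0 0.008 -0.05 0 0 0 0
0 0.008 -0.098 0 0 0 0
0 0.008 -0.098 0.034 0 0 0
0 0.008 -0.098 0.034 0 0 0
0 0.008 -0.098 0.034 0 0 0
0 0.008 -0.098 0.034 0 0 0
0 0.008 -0.098 0.034 0 0 0' | python3 steer.py;python3 -c "
from h import *
print(r.get_state()['q'].round(2))
rel(*jig(-0.0012,.09),.062,83.75)"
```

```text
clock: 31.0
tool_pos: [0.5584, 0.2321, 0.0994]
eef_rot: [0.998, -0.056, -0.0, -0.0]
contact_force: [-0.6, 0.5, -2.0]
opening: 0.495
finger_force: 25.0
[-0.81  0.96  0.65  1.76 -0.85  0.73 -1.38]
d [-0.0023 -0.0052  0.0374] rot [-0.001  0.001 -0.003] q7 -1.38
```

```bash
echo '0 -0.002 -0.0045 0.004 0 0 0
0 -0.002 -0.0045 0.008 0 0 0
0 -0.002 -0.0045 0.012 0 0 0
0 -0.002 -0.0045 0.016 0 0 0' | python3 steer.py;python3 -c "
from h import *
rel(*jig(-0.0012,.09),.062,83.75)"
```

```text
clock: 31.4
tool_pos: [0.5559, 0.2385, 0.082]
eef_rot: [0.998, -0.055, -0.001, -0.001]
contact_force: [-0.5, 0.2, -1.4]
opening: 0.493
finger_force: 25.0
d [0.0009 0.0008 0.02  ] rot [-0.001  0.003 -0.   ] q7 -1.37
```

```bash
echo '0 0.0005 0.0005 0.005 0 0 0
0 0.0005 0.0005 0.01 0 0 0
0 0.0005 0.0005 0.015 0 0 0
0 0.0005 0.0005 0.019 0 0 0
0 0.0005 0.0005 0.0205 0 0 0
0 0.0005 0.0005 0.0205 0 0 0' | python3 steer.py;python3 -c "
from h import *
rel(*jig(-0.0012,.09),.062,83.75)"
```

```text
clock: 32.0
tool_pos: [0.5562, 0.2378, 0.062]
eef_rot: [0.998, -0.055, -0.001, -0.001]
contact_force: [-1.7, -0.4, 1.4]
opening: 0.491
finger_force: 25.0
d [0.0004 0.0002 0.    ] rot [-0.001  0.003 -0.001] q7 -1.35
```

```bash
echo '0.7 0 0 0 0 0 0
0.7 0 0 0 0 0 0
0.7 0 0 0 0 0 0
0.7 0 0 -0.03 0 0 0
0.7 0 0 -0.08 0 0 0
0.7 0 0 -0.13 0 0 0
0.7 0 0 -0.18 0 0 0
0.7 0.01 0.05 -0.23 0 0 0
0.7 0.02 0.1 -0.23 0 0 0
0.7 0.02 0.15 -0.23 0 0 0' | python3 steer.py; python3 -c "
from h import *
i=optics.snapshot('wrist');cv2.imwrite('pics/w8.png',i[:,:,::-1])
rel(.59,-.2,.33,90)"
```

```text
clock: 33.0
tool_pos: [0.5631, 0.1025, 0.2928]
eef_rot: [0.999, -0.054, 0.002, -0.001]
contact_force: [1.2, -0.9, 0.4]
opening: 0.696
finger_force: 0.0
d [ 0.0641  0.2849 -0.0344] rot [ 0.006 -0.003 -0.123] q7 -1.35
```

```bash
echo '0.5 0.03 0.285 -0.035 0 0 -0.12
0.5 0.03 0.285 -0.035 0 0 -0.12
0.5 0.03 0.285 -0.035 0 0 -0.12
0.5 0.03 0.285 -0.035 0 0 -0.12
0.5 0.03 0.285 -0.035 0 0 -0.12
0.5 0.03 0.285 -0.035 0 0 -0.12
0.5 0.03 0.285 -0.035 0 0 -0.12
0.5 0.03 0.285 -0.035 0 0 -0.12
0.5 0.03 0.285 -0.035 0 0 -0.12' | python3 steer.py; python3 -c "
from h import *
import pickle
P=optics.camera_params('wrist');i=optics.snapshot('wrist');cv2.imwrite('pics/w9.png',i[:,:,::-1]);pickle.dump((i,P),open('w9.pkl','wb'))"
```

```text
clock: 33.95
tool_pos: [0.5604, -0.1809, 0.3247]
eef_rot: [1.0, 0.006, -0.002, -0.002]
contact_force: [-0.1, 1.1, -0.5]
opening: 0.503
finger_force: 0.0
```

View pics/w9.png

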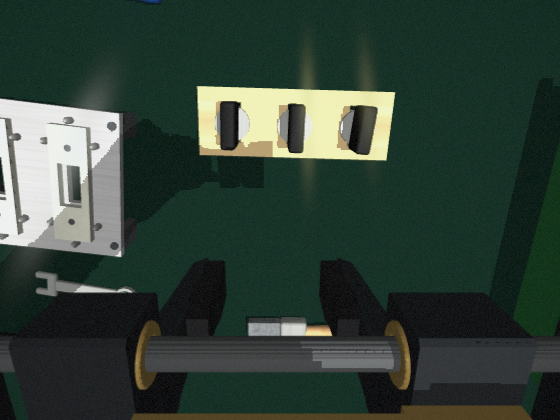

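View pics/w8.png

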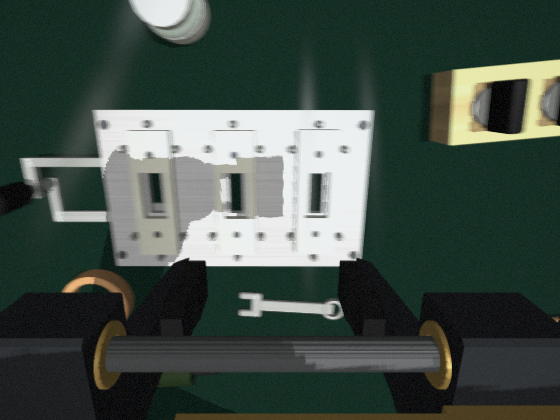

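All three strips are in their nests. The bolts stand in the rack at (229,126), (296,127) and (362,130). Fit their poses by rendering the wing box.

```bash
cat > bolts.py <<'E'
from h import *
import pickle
from scipy.optimize import minimize
i,P=pickle.load(open('w9.pkl','rb'))
K=np.array([[P['fx'],0,P['cx']],[0,P['fy'],P['cy']],[0,0,1]])
rc=w(P,[[197,86],[395,93],[387,160],[199,156]],.05);print('rack',rc.round(4).tolist(),rc.mean(0),pose(rc))
v=cv2.cvtColor(i,cv2.COLOR_RGB2HSV)[:,:,2];roi=np.zeros_like(v);roi[92:157,200:392]=1
m=((v<70)&(roi>0)).astype(np.uint8);S=4
n,l,st,ce=cv2.connectedComponentsWithStats(m)
for k in range(1,n):
    if st[k,4]<300: continue
    b=cv2.resize((l==k).astype(np.uint8)*255,None,fx=S,fy=S,interpolation=cv2.INTER_LINEAR)>127
    def cost(p):
        c,s=np.cos(p[2]),np.sin(p[2])
        X=np.array([[p[0]+c*x-s*y,p[1]+s*x+c*y,z] for x in(-.025,.025) for y in(-.008,.008) for z in(.056,.098)])
        q=cv2.projectPoints(X,P['rvec'],P['tvec'],K,None)[0][:,0]
        t=np.zeros(b.shape,np.uint8);cv2.fillConvexPoly(t,cv2.convexHull(np.round(((q+.5)*S-.5)*16).astype(np.int32)),1,shift=4)
        t=t>0;return 1-(t&b).sum()/(t|b).sum()
    x0=[*w(P,ce[k],.08)[0],0]
    best=min((minimize(cost,[*x0[:2],a],method='Nelder-Mead',options=dict(initial_simplex=[[*x0[:2],a],[x0[0]+.01,x0[1],a],[x0[0],x0[1]+.01,a],[*x0[:2],a+.1]])) for a in(-.1,0,.1)),key=lambda o:o.fun)
    print(st[k],best.x.round(4),np.degrees(best.x[2]).round(1),best.fun.round(3))
E
python3 bolts.py
```

```text
rack [[0.6522, -0.0934], [0.6478, -0.3187], [0.5712, -0.3184], [0.5728, -0.0916]] [ 0.6109736  -0.20553347] (array([ 0.61169171, -0.20529367]), array([226.77270508,  79.43256378]), 89.60174560546875)
[220 102  20  48 843] [ 0.6113 -0.1327 -0.0329] -1.9 0.121
[287 104  16  49 579] [ 0.61   -0.2016  0.1405] 8.1 0.303
[349 106  22  49 686] [ 0.6085 -0.2718  0.2699] 15.5 0.398
```

```bash
python3 - <<'E'
import pickle,cv2
i,P=pickle.load(open('w9.pkl','rb'));v=cv2.cvtColor(i,cv2.COLOR_RGB2HSV)[:,:,2]
for y in (106,115,128,145,150): print(y,v[y,280:312].tolist(),'|',v[y,336:382].tolist())
E
sed -i 's/(v<70)/(v<105)/' bolts.py; python3 bolts.py
```

```text
106 [182, 182, 182, 181, 183, 183, 184, 163, 42, 12, 8, 27, 37, 41, 37, 46, 49, 56, 63, 62, 72, 73, 82, 86, 112, 188, 236, 236, 235, 235, 237, 238] | [241, 241, 241, 241, 241, 241, 242, 234, 188, 191, 190, 188, 185, 173, 95, 49, 57, 66, 63, 58, 41, 43, 29, 43, 44, 51, 58, 67, 75, 84, 84, 88, 96, 100, 115, 115, 122, 161, 198, 212, 239, 241, 240, 240, 240, 241]
115 [172, 131, 134, 136, 133, 132, 134, 130, 94, 12, 21, 34, 40, 48, 51, 50, 55, 63, 66, 75, 82, 85, 90, 91, 105, 175, 232, 234, 234, 236, 238, 238] | [241, 242, 241, 240, 234, 183, 183, 184, 168, 104, 110, 132, 133, 135, 133, 134, 126, 97, 13, 10, 20, 26, 28, 35, 41, 45, 53, 63, 77, 80, 82, 80, 87, 84, 85, 85, 84, 81, 76, 63, 140, 240, 240, 241, 242, 242]
128 [135, 136, 137, 140, 135, 137, 137, 123, 32, 23, 27, 36, 47, 47, 50, 54, 58, 60, 67, 68, 79, 80, 80, 86, 154, 233, 235, 235, 231, 232, 235, 236] | [242, 241, 231, 145, 163, 242, 230, 130, 132, 136, 137, 133, 136, 135, 125, 69, 14, 11, 14, 18, 18, 19, 27, 31, 44, 50, 61, 72, 71, 76, 77, 77, 81, 84, 80, 79, 75, 77, 150, 239, 238, 237, 240, 240, 239, 240]
145 [184, 185, 185, 
[... 394 characters left out ...]
 51, 48, 52, 50, 53, 53, 56, 56, 65, 64, 64, 87, 178, 237, 237, 237, 235, 236, 236, 237, 236] | [241, 242, 241, 241, 240, 240, 240, 241, 240, 239, 239, 239, 239, 238, 232, 172, 61, 13, 18, 10, 29, 38, 54, 57, 56, 59, 57, 52, 55, 58, 59, 61, 57, 108, 209, 239, 237, 238, 238, 238, 238, 237, 240, 239, 240, 241]
rack [[0.6522, -0.0934], [0.6478, -0.3187], [0.5712, -0.3184], [0.5728, -0.0916]] [ 0.6109736  -0.20553347] (array([ 0.61169171, -0.20529367]), array([226.77270508,  79.43256378]), 89.60174560546875)
[220 101  20  50 878] [ 0.6121 -0.1327 -0.0331] -1.9 0.086
[287 104  18  49 778] [ 6.100e-01 -2.043e-01 -1.000e-04] -0.0 0.088
[ 347  105   30   50 1070] [ 0.6095 -0.2766 -0.0638] -3.7 0.119
```

```bash
python3 -c "
from h import *
print(r.get_state()['q'].round(2))
rel(.6121,-.1327,.12,88.1)"
```

```text
[-0.18  0.65  0.77  1.59 -0.49  1.11 -0.84]
d [ 0.0529 -0.0467  0.2046] rot [-0.003  0.003  0.046] q7 -0.84
```

```bash
echo '0.5 0.053 -0.045 0.05 0 0 0.046
0.5 0.053 -0.045 0.1 0 0 0.046
0.5 0.053 -0.045 0.15 0 0 0.046
0.5 0.053 -0.045 0.19 0 0 0.046
0.5 0.053 -0.045 0.204 0 0 0.046
0.5 0.053 -0.045 0.204 0 0 0.046
0.5 0.053 -0.045 0.204 0 0 0.046
0.5 0.053 -0.045 0.204 0 0 0.046' | python3 steer.py; python3 -c "
from h import *
rel(.6121,-.1327,.0595,88.1)"
```

```text
clock: 34.8
tool_pos: [0.6136, -0.1374, 0.1235]
eef_rot: [1.0, -0.017, 0.001, 0.0]
contact_force: [-0.5, 0.0, -0.1]
opening: 0.5
finger_force: 0.0
d [-0.0018 -0.0047  0.064 ] rot [ 0.    -0.001 -0.002] q7 -0.82
```

```bash
echo '0.5 -0.0018 -0.004 0.02 0 0 0
0.5 -0.0018 -0.004 0.04 0 0 0
0.5 -0.0018 -0.004 0.06 0 0 0
0.5 -0.0018 -0.004 0.0625 0 0 0
0.5 -0.0018 -0.004 0.0625 0 0 0
0.5 -0.0018 -0.004 0.0625 0 0 0' | python3 steer.py; python3 -c "
from h import *
rel(.6121,-.1327,.0595,88.1)"
```

```text
clock: 35.4
tool_pos: [0.6116, -0.1336, 0.0606]
eef_rot: [1.0, -0.018, 0.0, -0.0]
contact_force: [0.4, 0.7, 0.3]
opening: 0.501
finger_force: 0.0
d [ 0.0004 -0.0009  0.0011] rot [-0.    -0.001 -0.002] q7 -0.77
```

```bash
echo '0 0 -0.001 0 0 0 0
0 0 -0.001 0 0 0 0
0 0 -0.001 0 0 0 0
0 0 -0.001 0 0 0 0
0 0 -0.001 0 0 0 0
0 0 -0.001 0 0 0 0
0 0 -0.001 0 0 0 0' | python3 steer.py 30; echo '0 0 0 -0.04 0 0 0
0 0 0 -0.09 0 0 0
0 0 0 -0.14 0 0 0
0 0 0 -0.15 0 0 0
0 0 0 -0.15 0 0 0
0 0 0 -0.15 0 0 0' | python3 steer.py; python3 -c "
from h import *
rel(*jig(0,-.09),.20,83.75)"
```

```text
clock: 36.1
tool_pos: [0.6106, -0.132, 0.059]
eef_rot: [1.0, -0.018, -0.001, -0.001]
contact_force: [-0.7, 0.6, 3.8]
opening: 0.177
finger_force: 30.0
clock: 36.7
tool_pos: [0.6098, -0.1312, 0.207]
eef_rot: [1.0, -0.018, -0.003, -0.001]
contact_force: [0.3, 1.4, -1.7]
opening: 0.181
finger_force: 30.0
d [-0.0782 -0.1871  0.0079] rot [-0.002  0.005  0.074] q7 -0.9
```

```bash
echo '0 -0.02 -0.047 0 0 0 0.074
0 -0.04 -0.094 0 0 0 0.074
0 -0.06 -0.14 0 0 0 0.074
0 -0.0797 -0.186 0 0 0 0.074
0 -0.0797 -0.186 0.03 0 0 0.074
0 -0.0797 -0.186 0.06 0 0 0.074
0 -0.0797 -0.186 0.07 0 0 0.074
0 -0.0797 -0.186 0.07 0 0 0.074
0 -0.0797 -0.186 0.07 0 0 0.074
0 -0.0797 -0.186 0.07 0 0 0.074' | python3 steer.py; python3 -c "
from h import *
rel(*jig(-.0015,-.09),.079,83.75)"
```

```text
clock: 37.7
tool_pos: [0.5384, 0.0558, 0.14]
eef_rot: [0.998, -0.055, -0.0, -0.0]
contact_force: [-0.5, 1.1, -1.3]
opening: 0.178
finger_force: 30.0
d [-0.002  -0.0026  0.061 ] rot [-0.001  0.001 -0.002] q7 -1.07
```

```bash
echo '0 -0.0018 -0.0022 0.005 0 0 0
0 -0.0018 -0.0022 0.01 0 0 0
0 -0.0018 -0.0022 0.015 0 0 0
0 -0.0018 -0.0022 0.015 0 0 0' | python3 steer.py; python3 -c "
from h import *
rel(*jig(-.0015,-.09),.079,83.75)
i=optics.snapshot('wrist');cv2.imwrite('pics/w10.png',i[:,:,::-1])"
```

```text
clock: 38.1
tool_pos: [0.5355, 0.0591, 0.1235]
eef_rot: [0.998, -0.055, -0.002, -0.001]
contact_force: [-0.5, -0.5, -1.5]
opening: 0.176
finger_force: 30.0
d [0.0014 0.0004 0.0445] rot [-0.001  0.004 -0.   ] q7 -1.05
```

View pics/w10.png

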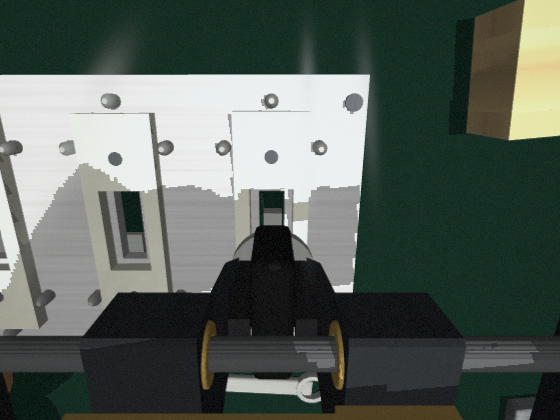

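Bolt hangs over the nest-0 slot, and the wing and slot are both centred on column 272. Lower it.

```bash
echo '0 0.001 0.0003 0.007 0 0 0
0 0.001 0.0003 0.014 0 0 0
0 0.001 0.0003 0.021 0 0 0
0 0.001 0.0003 0.028 0 0 0
0 0.001 0.0003 0.034 0 0 0
0 0.001 0.0003 0.04 0 0 0
0 0.001 0.0003 0.043 0 0 0
0 0.001 0.0003 0.044 0 0 0
0 0.001 0.0003 0.044 0 0 0' | python3 steer.py; python3 -c "
from h import *
rel(*jig(-.0015,-.09),.079,83.75)"
```

```text
clock: 39.05
tool_pos: [0.5369, 0.0586, 0.0801]
eef_rot: [0.998, -0.055, -0.001, -0.001]
contact_force: [0.2, 0.2, -0.6]
opening: 0.176
finger_force: 30.0
d [-0.0002 -0.0001  0.0011] rot [-0.001  0.002 -0.001] q7 -1.0
```

```bash
echo '0 0 0 0 0 0 -0.15
0 0 0 0 0 0 -0.3
0 0.001 0.001 0 0 0 -0.45
0 0.001 0.001 0 0 0 -0.6
0 0.001 0.001 0 0 0 -0.75
0 0.0015 0.0015 0 0 0 -0.9
0 0.0015 0.0015 0 0 0 -1.05
0 0.0015 0.0015 0 0 0 -1.2
0 0.0015 0.0015 0 0 0 -1.35
0 0.0015 0.0015 0 0 0 -1.5' | python3 steer.py; echo '0 0 0 0 0 0 -0.07
0 0 0 0 0 0 -0.07
0 0 0 0.001 0 0 -0.07
0 0 0 0.0015 0 0 -0.07' | python3 steer.py; python3 -c "
from h import *
rel(*jig(0,-.0885),.079,-6.25)"
```

```text
clock: 40.05
tool_pos: [0.5385, 0.0567, 0.0805]
eef_rot: [0.766, 0.643, -0.0, -0.001]
contact_force: [-0.3, 0.3, -0.9]
opening: 0.18
finger_force: 30.0
clock: 40.45
tool_pos: [0.5384, 0.0569, 0.0789]
eef_rot: [0.745, 0.667, -0.0, -0.001]
contact_force: [-1.3, -0.1, 6.8]
opening: 0.18
finger_force: 30.0
d [ 0.0031 -0.0003 -0.0001] rot [-0.002 -0.001 -0.003] q7 0.01
```

```bash
echo '0.5 0 0 0 0 0 0
0.5 0 0 0 0 0 0
0.5 0 0 0 0 0 0
0.5 0 0 -0.03 0 0 0
0.5 0 0 -0.07 0 0 0
0.5 0 0 -0.12 0 0 0
0.5 0 0 -0.14 0 0 0.15
0.5 0 0 -0.14 0 0 0.3
0.5 0 0 -0.14 0 0 0.45
0.5 0 0 -0.14 0 0 0.6' | python3 steer.py; python3 -c "
from h import *
rel(.6100,-.2043,.2,90)"
```

```text
clock: 41.45
tool_pos: [0.5385, 0.057, 0.2189]
eef_rot: [0.91, 0.414, -0.0, -0.001]
contact_force: [-0.9, -0.3, -0.2]
opening: 0.499
finger_force: 0.0
d [-0.1501  0.2256  0.0184] rot [-0.002  0.001  0.854] q7 -0.49
```

```bash
echo '0.5 -0.15 0.226 0.01 0 0 0.854
0.5 -0.15 0.226 0.01 0 0 0.854
0.5 -0.15 0.226 0.01 0 0 0.854
0.5 -0.15 0.226 0.01 0 0 0.854
0.5 -0.15 0.226 0.01 0 0 0.854
0.5 -0.15 0.226 0.01 0 0 0.854
0.5 -0.15 0.226 0.03 0 0 0.854
0.5 -0.15 0.226 0.07 0 0 0.854
0.5 -0.15 0.226 0.09 0 0 0.854
0.5 -0.15 0.226 0.09 0 0 0.854' | python3 steer.py; echo '0.5 0 0 0 0 0 0
0.5 0 0 0 0 0 0
0.5 0 0 0 0 0 0' | python3 steer.py; python3 -c "
from h import *
rel(.6100,-.2043,.059,90)"
```

```text
clock: 42.45
tool_pos: [0.6097, -0.2026, 0.1248]
eef_rot: [1.0, 0.003, -0.004, -0.002]
contact_force: [0.1, 0.9, -0.1]
opening: 0.501
finger_force: 0.0
clock: 42.75
tool_pos: [0.6127, -0.2046, 0.1297]
eef_rot: [1.0, 0.003, 0.0, -0.0]
contact_force: [-0.4, 0.3, 0.2]
opening: 0.499
finger_force: 0.0
d [-0.0027 -0.0004  0.0707] rot [-0.    -0.     0.006] q7 -0.74
```

```bash
echo '0.5 -0.0022 0 0.03 0 0 0.006
0.5 -0.0022 0 0.05 0 0 0.006
0.5 -0.0022 0 0.065 0 0 0.006
0.5 -0.0022 0 0.07 0 0 0.006
0.5 -0.0022 0 0.07 0 0 0.006
0.5 -0.0022 0 0.07 0 0 0.006' | python3 steer.py;  echo '0 0 0 0 0 0 0
0 0 0 0 0 0 0
0 0 0 0 0 0 0
0 0 0 0 0 0 0
0 0 0 0 0 0 0
0 0 0 0 0 0 0
0 0 0 0 0 0 0' | python3 steer.py 30; python3 -c "
from h import *
rel(.6100,-.2043,.059,90)"; echo '0 0 0 -0.04 0 0 0
0 0 0 -0.09 0 0 0
0 0 0 -0.14 0 0 0
0 0 0 -0.16 0 0 0
0 0 0 -0.16 0 0 0
0 0 0 -0.16 0 0 0' | python3 steer.py; python3 -c "
from h import *
rel(*jig(0,0),.20,83.75)"
```

```text
clock: 43.35
tool_pos: [0.6101, -0.2046, 0.0591]
eef_rot: [1.0, 0.0, -0.0, -0.0]
contact_force: [0.1, -0.5, -0.0]
opening: 0.5
finger_force: 0.0
clock: 44.05
tool_pos: [0.6097, -0.2042, 0.0584]
eef_rot: [1.0, 0.0, -0.001, -0.001]
contact_force: [0.1, -0.1, 3.4]
opening: 0.173
finger_force: 30.0
d [ 0.0003  0.0001 -0.0006] rot [-0.001  0.002  0.   ] q7 -0.69
clock: 44.65
tool_pos: [0.6092, -0.2035, 0.217]
eef_rot: [1.0, 0.0, -0.002, -0.001]
contact_force: [-0.7, 0.4, -1.8]
opening: 0.18
finger_force: 30.0
d [-0.0609 -0.3515  0.0182] rot [-0.002  0.004  0.11 ] q7 -0.8
```

```bash
echo '0 -0.061 -0.351 0 0 0 0.11
0 -0.061 -0.351 0 0 0 0.11
0 -0.061 -0.351 0 0 0 0.11
0 -0.061 -0.351 0 0 0 0.11
0 -0.061 -0.351 0 0 0 0.11
0 -0.061 -0.351 0 0 0 0.11
0 -0.061 -0.351 0 0 0 0.11
0 -0.061 -0.351 0 0 0 0.11
0 -0.061 -0.351 0.05 0 0 0.11
0 -0.061 -0.351 0.08 0 0 0.11' | python3 steer.py; echo '0 0 0 0 0 0 0
0 0 0 0 0 0 0
0 0 0 0 0 0 0' | python3 steer.py; python3 -c "
from h import *
rel(*jig(0,0),.0784,83.75)"
```

```text
clock: 45.65
tool_pos: [0.5459, 0.1475, 0.1347]
eef_rot: [0.999, -0.054, -0.004, 0.0]
contact_force: [0.5, 0.1, -0.8]
opening: 0.18
finger_force: 30.0
clock: 45.95
tool_pos: [0.5494, 0.1461, 0.1397]
eef_rot: [0.998, -0.055, -0.0, -0.0]
contact_force: [0.5, -0.5, -0.5]
opening: 0.179
finger_force: 30.0
d [-0.0016 -0.0017  0.0613] rot [-0.001  0.001 -0.001] q7 -1.26
```

```bash
echo '0 -0.001 -0.0013 0.008 0 0 0
0 -0.001 -0.0013 0.015 0 0 0
0 -0.001 -0.0013 0.015 0 0 0
0 -0.001 -0.0013 0.022 0 0 0
0 -0.001 -0.0013 0.029 0 0 0
0 -0.001 -0.0013 0.036 0 0 0
0 -0.001 -0.0013 0.043 0 0 0
0 -0.001 -0.0013 0.05 0 0 0
0 -0.001 -0.0013 0.057 0 0 0
0 -0.001 -0.0013 0.060 0 0 0' | python3 steer.py; python3 -c "
from h import *
rel(*jig(0,0),.0784,83.75)"
```

```text
clock: 46.95
tool_pos: [0.5472, 0.1482, 0.0783]
eef_rot: [0.998, -0.055, -0.002, -0.001]
contact_force: [-6.2, 1.9, 27.0]
opening: 0.177
finger_force: 30.0
d [ 0.0009  0.0001 -0.0001] rot [-0.001  0.003 -0.001] q7 -1.19
```

```bash
echo '0 0.0005 0 -0.0015 0 0 0
0 0.0005 0 -0.0015 0 0 -0.15
0 0.0005 0 -0.0015 0 0 -0.3
0 0.0005 0 -0.0015 0 0 -0.45
0 0.0005 0 -0.0015 0 0 -0.6
0 0.0005 0 -0.0015 0 0 -0.75
0 0.0005 0 -0.0015 0 0 -0.9
0 0.0005 0 -0.0015 0 0 -1.05
0 0.0005 0 -0.0015 0 0 -1.2
0 0.0005 0 -0.0015 0 0 -1.35' | python3 steer.py; echo '0 0 0 0 0 0 -0.15
0 0 0 0 0 0 -0.22
0 0 0 0 0 0 -0.22
0 0 0 0.0005 0 0 -0.22
0 0 0 0.0008 0 0 -0.22' | python3 steer.py; python3 -c "
from h import *
rel(*jig(0,0),.0784,-6.25)"
```

```text
clock: 47.95
tool_pos: [0.5483, 0.148, 0.0803]
eef_rot: [0.812, 0.584, -0.0, -0.001]
contact_force: [-0.1, -0.3, -0.8]
opening: 0.173
finger_force: 30.0
clock: 48.45
tool_pos: [0.5481, 0.1481, 0.0794]
eef_rot: [0.746, 0.666, -0.0, -0.001]
contact_force: [0.6, 0.2, -1.4]
opening: 0.178
finger_force: 30.0
d [-0.0001 -0.0001  0.001 ] rot [-0.002 -0.001 -0.003] q7 -0.15
```

Lower the last 1 mm, release, and go for the third bolt.

```bash
echo '0 0 0 0.0012 0 0 0
0 0 0 0.0012 0 0 0
0.5 0 0 0.0012 0 0 0
0.5 0 0 0.0012 0 0 0
0.5 0 0 0.0012 0 0 0
0.5 0 0 -0.03 0 0 0
0.5 0 0 -0.07 0 0 0
0.5 0 0 -0.12 0 0 0
0.5 0 0 -0.14 0 0 0.15
0.5 0 0 -0.14 0 0 0.3' | python3 steer.py; python3 -c "
from h import *
rel(.6095,-.2766,.2,86.3)"
```

```text
clock: 49.45
tool_pos: [0.5506, 0.1483, 0.2231]
eef_rot: [0.838, 0.546, 0.003, -0.0]
contact_force: [0.2, -1.3, -0.5]
opening: 0.503
finger_force: 0.0
d [-0.3648  0.2258  0.0217] rot [-1.000e-03 -7.000e-03  1.219e+00] q7 -0.43
```

```bash
echo '0.5 -0.365 0.226 0.01 0 0 1.219
0.5 -0.365 0.226 0.01 0 0 1.219
0.5 -0.365 0.226 0.01 0 0 1.219
0.5 -0.365 0.226 0.01 0 0 1.219
0.5 -0.365 0.226 0.01 0 0 1.219
0.5 -0.365 0.226 0.01 0 0 1.219
0.5 -0.365 0.226 0.01 0 0 1.219
0.5 -0.365 0.226 0.01 0 0 1.219
0.5 -0.365 0.226 0.01 0 0 1.219
0.5 -0.365 0.226 0.01 0 0 1.219' | python3 steer.py; echo '0.5 0 0 0 0 0 0
0.5 0 0 0 0 0 0' | python3 steer.py; python3 -c "
from h import *
rel(.6095,-.2766,.13,86.3)"
```

```text
clock: 50.45
tool_pos: [0.6082, -0.2833, 0.2086]
eef_rot: [0.999, -0.033, -0.001, 0.002]
contact_force: [-1.6, 0.9, -0.0]
opening: 0.505
finger_force: 0.0
clock: 50.65
tool_pos: [0.6102, -0.2747, 0.2083]
eef_rot: [1.0, -0.028, -0.001, -0.002]
contact_force: [0.6, 0.3, -0.1]
opening: 0.501
finger_force: 0.0
d [-0.0004  0.0022  0.0783] rot [-0.003  0.003  0.008] q7 -0.78
```

```bash
echo '0.5 -0.0004 0.002 0.03 0 0 0.008
0.5 -0.0004 0.002 0.06 0 0 0.008
0.5 -0.0004 0.002 0.077 0 0 0.008
0.5 -0.0004 0.002 0.077 0 0 0.008
0.5 -0.0004 0.002 0.077 0 0 0.008' | python3 steer.py; python3 -c "
from h import *
rel(.6095,-.2766,.059,86.3)"
```

```text
clock: 51.15
tool_pos: [0.6098, -0.2783, 0.1324]
eef_rot: [0.999, -0.033, -0.001, -0.0]
contact_force: [0.6, 0.7, 0.1]
opening: 0.499
finger_force: 0.0
d [-0.0003 -0.0016  0.0734] rot [-0.001  0.002 -0.001] q7 -0.73
```

```bash
echo '0.5 0 -0.001 0.03 0 0 0
0.5 0 -0.001 0.05 0 0 0
0.5 0 -0.001 0.068 0 0 0
0.5 0 -0.001 0.0725 0 0 0
0.5 0 -0.001 0.0725 0 0 0
0.5 0 -0.001 0.0725 0 0 0' | python3 steer.py;  echo '0 0 0 0 0 0 0
0 0 0 0 0 0 0
0 0 0 0 0 0 0
0 0 0 0 0 0 0
0 0 0 0 0 0 0
0 0 0 0 0 0 0
0 0 0 0 0 0 0' | python3 steer.py 30; python3 -c "
from h import *
rel(.6095,-.2766,.059,86.3)"; echo '0 0 0 -0.04 0 0 0
0 0 0 -0.09 0 0 0
0 0 0 -0.14 0 0 0
0 0 0 -0.16 0 0 0
0 0 0 -0.16 0 0 0
0 0 0 -0.16 0 0 0' | python3 steer.py; python3 -c "
from h import *
rel(*jig(0,0.09),.20,83.75)"
```

```text
clock: 51.75
tool_pos: [0.6098, -0.2784, 0.0605]
eef_rot: [0.999, -0.033, -0.0, 0.0]
contact_force: [0.4, -0.0, -0.7]
opening: 0.501
finger_force: 0.0
clock: 52.45
tool_pos: [0.6093, -0.2777, 0.0595]
eef_rot: [0.999, -0.033, -0.001, -0.001]
contact_force: [-0.1, 0.3, 3.6]
opening: 0.178
finger_force: 29.9
d [ 0.0001 -0.0011  0.0005] rot [-0.001  0.002 -0.002] q7 -0.69
clock: 53.05
tool_pos: [0.609, -0.277, 0.2181]
eef_rot: [0.999, -0.033, -0.002, -0.001]
contact_force: [0.2, 0.0, -1.4]
opening: 0.178
finger_force: 30.0
d [-0.0851 -0.5099  0.0197] rot [-0.002  0.004  0.043] q7 -0.79
```

```bash
echo '0 -0.085 -0.51 0 0 0 0.043
0 -0.085 -0.51 0 0 0 0.043
0 -0.085 -0.51 0 0 0 0.043
0 -0.085 -0.51 0 0 0 0.043
0 -0.085 -0.51 0 0 0 0.043
0 -0.085 -0.51 0 0 0 0.043
0 -0.085 -0.51 0 0 0 0.043
0 -0.085 -0.51 0 0 0 0.043
0 -0.085 -0.51 0 0 0 0.043
0 -0.085 -0.51 0 0 0 0.043' | python3 steer.py; echo '0 0 0 0 0 0 0
0 0 0 0 0 0 0' | python3 steer.py; python3 -c "
from h import *
rel(*jig(0,0.09),.125,83.75)"
```

```text
clock: 54.05
tool_pos: [0.5582, 0.2218, 0.2173]
eef_rot: [0.998, -0.055, -0.003, 0.0]
contact_force: [1.1, 0.4, -1.3]
opening: 0.183
finger_force: 30.0
clock: 54.25
tool_pos: [0.5584, 0.2213, 0.2173]
eef_rot: [0.999, -0.053, -0.003, 0.0]
contact_force: [0.5, -1.1, -0.9]
opening: 0.18
finger_force: 30.0
d [-0.0017 -0.0161  0.0923] rot [0.001 0.007 0.003] q7 -1.49
```

```bash
echo '0 -0.0015 -0.0155 0.0 0 0 0
0 -0.0015 -0.0155 0.04 0 0 0
0 -0.0015 -0.0155 0.08 0 0 0
0 -0.0015 -0.0155 0.09 0 0 0
0 -0.0015 -0.0155 0.09 0 0 0
0 -0.0015 -0.0155 0.09 0 0 0' | python3 steer.py; python3 -c "
from h import *
rel(*jig(0,0.09),.0795,83.75)"
```

```text
clock: 54.85
tool_pos: [0.5616, 0.2348, 0.1313]
eef_rot: [0.998, -0.056, -0.0, -0.001]
contact_force: [1.4, -0.5, -1.1]
opening: 0.183
finger_force: 30.0
d [-0.0041 -0.0022  0.0518] rot [-0.001  0.    -0.002] q7 -1.43
```

```bash
echo '0 -0.003 -0.0018 0.004 0 0 0
0 -0.003 -0.0018 0.008 0 0 0
0 -0.003 -0.0018 0.008 0 0 0
0 -0.003 -0.0018 0.008 0 0 0' | python3 steer.py; python3 -c "
from h import *
rel(*jig(0,0.09),.0795,83.75)"
```

```text
clock: 55.25
tool_pos: [0.5576, 0.2377, 0.1223]
eef_rot: [0.999, -0.055, -0.001, -0.001]
contact_force: [0.0, -0.7, -1.0]
opening: 0.179
finger_force: 30.0
d [0.0003 0.0003 0.0428] rot [-0.001  0.002 -0.   ] q7 -1.42
```

```bash
echo '0 0 0 0.007 0 0 0
0 0 0 0.014 0 0 0
0 0 0 0.021 0 0 0
0 0 0 0.028 0 0 0
0 0 0 0.034 0 0 0
0 0 0 0.039 0 0 0
0 0 0 0.041 0 0 0
0 0 0 0.041 0 0 0' | python3 steer.py; python3 -c "
from h import *
rel(*jig(0,0.09),.0795,83.75)"
```

```text
clock: 56.05
tool_pos: [0.5573, 0.2376, 0.0807]
eef_rot: [0.998, -0.055, -0.001, -0.0]
contact_force: [-0.0, 0.4, -1.8]
opening: 0.177
finger_force: 30.0
d [0.0005 0.     0.0012] rot [-0.001  0.003 -0.001] q7 -1.38
```

```bash
echo '0 0.0003 0 0 0 0 -0.15
0 0.0003 0 0 0 0 -0.3
0 0.0003 0 0 0 0 -0.45
0 0.0003 0 0 0 0 -0.6
0 0.0003 0 0 0 0 -0.75
0 0.0003 0 0 0 0 -0.9
0 0.0003 0 0 0 0 -1.05
0 0.0003 0 0 0 0 -1.2
0 0.0003 0 0 0 0 -1.35
0 0.0003 0 0 0 0 -1.5' | python3 steer.py; echo '0 0 0 0 0 0 -0.07
0 0 0 0 0 0 -0.07
0 0 0 0.0008 0 0 -0.07
0 0 0 0.0013 0 0 -0.07
0 0 0 0.0013 0 0 -0.07' | python3 steer.py; python3 -c "
from h import *
rel(*jig(0,0.09),.0795,-6.25)"
```

```text
clock: 57.05
tool_pos: [0.5581, 0.2373, 0.0814]
eef_rot: [0.766, 0.643, -0.0, -0.001]
contact_force: [0.3, -0.4, -1.4]
opening: 0.179
finger_force: 30.0
clock: 57.55
tool_pos: [0.5578, 0.2375, 0.0797]
eef_rot: [0.745, 0.667, -0.0, -0.001]
contact_force: [0.3, -0.6, -1.1]
opening: 0.18
finger_force: 30.0
d [-0.0001  0.0001  0.0002] rot [-0.002 -0.001 -0.002] q7 -0.28
```

```bash
echo '0 0 0 0.0008 0 0 0
0 0 0 0.0008 0 0 0
0.5 0 0 0.0008 0 0 0
0.5 0 0 0.0008 0 0 0
0.5 0 0 0.0008 0 0 0
0.5 0 0 -0.03 0 0 0
0.5 0 0 -0.08 0 0 0
0.5 0 0 -0.13 0 0 0
0.5 0 0 -0.18 0 0 0.15
0.5 0 0 -0.2 0 0 0.3' | python3 steer.py; python3 -c "
from h import *
rel(*jig(0,.1),.28,83.75)"
```

```text
clock: 58.55
tool_pos: [0.5604, 0.2377, 0.2849]
eef_rot: [0.838, 0.545, 0.004, -0.001]
contact_force: [0.5, 0.4, -1.2]
opening: 0.504
finger_force: 0.0
d [ 0.0082 -0.0054  0.005 ] rot [-0.002 -0.007  1.263] q7 -0.6
```

```bash
echo '0.6 0.008 -0.005 0 0 0 0.15
0.6 0.008 -0.005 0 0 0 0.3
0.6 0.008 -0.005 0 0 0 0.45
0.6 0.008 -0.005 0 0 0 0.6
0.6 0.008 -0.005 0 0 0 0.75
0.6 0.008 -0.005 0 0 0 0.9
0.6 0.008 -0.005 0 0 0 1.05
0.6 0.008 -0.005 0 0 0 1.2
0.6 0.008 -0.005 0 0 0 1.26
0.6 0.008 -0.005 0 0 0 1.26' | python3 steer.py; python3 -c "
from h import *
i=optics.snapshot('wrist');cv2.imwrite('pics/w11.png',i[:,:,::-1])
rel(*jig(0,.24),.15,83.75)"
```

```text
clock: 59.55
tool_pos: [0.5565, 0.2468, 0.2793]
eef_rot: [0.999, -0.05, -0.001, -0.0]
contact_force: [-0.3, -0.8, -0.2]
opening: 0.601
finger_force: 0.0
d [ 0.0041 -0.1407  0.1295] rot [-0.001  0.003  0.011] q7 -1.6
```

View pics/w11.png

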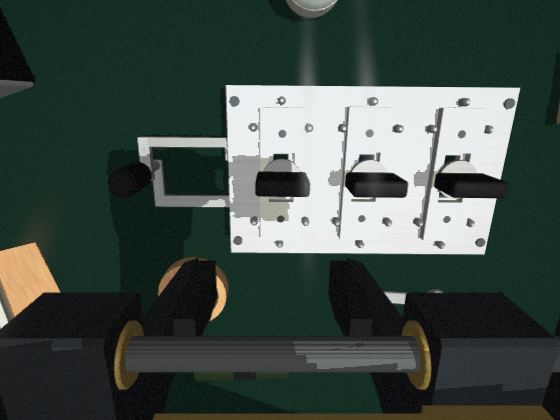

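All three bolts are seated with wings across the slots, at (282,184), (376,184) and (471,185). Now to the knob.

```bash
echo '0.6 0.004 -0.05 0.0 0 0 0.011
0.6 0.004 -0.1 0.0 0 0 0.011
0.6 0.004 -0.14 0.0 0 0 0.011
0.6 0.004 -0.14 0.05 0 0 0.011
0.6 0.004 -0.14 0.1 0 0 0.011
0.6 0.004 -0.14 0.129 0 0 0.011
0.6 0.004 -0.14 0.129 0 0 0.011
0.6 0.004 -0.14 0.129 0 0 0.011' | python3 steer.py; python3 -c "
from h import *
rel(*jig(0,.24),.082,83.75)"
```

```text
clock: 60.4
tool_pos: [0.575, 0.3856, 0.1516]
eef_rot: [0.998, -0.055, -0.001, -0.001]
contact_force: [0.7, 0.1, 0.1]
opening: 0.602
finger_force: 0.0
d [-0.0008 -0.0008  0.0696] rot [-0.001  0.002 -0.001] q7 -1.76
```

```bash
echo '0.6 -0.0008 -0.001 0.03 0 0 0
0.6 -0.0008 -0.001 0.06 0 0 0
0.6 -0.0008 -0.001 0.069 0 0 0
0.6 -0.0008 -0.001 0.069 0 0 0
0 -0.0008 -0.001 0.069 0 0 0
0 -0.0008 -0.001 0.069 0 0 0
0 -0.0008 -0.001 0.069 0 0 0
0 -0.0008 -0.001 0.069 0 0 0
0 -0.0008 -0.001 0.069 0 0 0' | python3 steer.py 25 && echo '0 0 0.008 0 0 0 0
0 0 0.016 0 0 0 0
0 0 0.024 0 0 0 0
0 0 0.032 0 0 0 0
0 0 0.04 0 0 0 0
0 0 0.046 0 0 0 0
0 0 0.05 0 0 0 0
0 0 0.052 0 0 0 0
0 0 0.052 0 0 0 0
0 0 0.052 0 0 0 0' | python3 steer.py; python3 -c "
from h import *
rel(*jig(0,.19),.082,83.75)"
```

```text
clock: 61.3
tool_pos: [0.5743, 0.3873, 0.0832]
eef_rot: [0.998, -0.055, -0.0, -0.001]
contact_force: [-1.3, 0.4, 5.9]
opening: 0.31
finger_force: 25.0
clock: 62.3
tool_pos: [0.5689, 0.3379, 0.0831]
eef_rot: [0.999, -0.055, 0.0, -0.003]
contact_force: [0.6, 4.9, 6.3]
opening: 0.308
finger_force: 25.0
d [-0.0001  0.001   0.0011] rot [-0.006 -0.    -0.   ] q7 -1.61
```

```bash
echo '0 0 0.002 0 0 0 0
0 0 0.003 0 0 0 0
0 0 0.004 0 0 0 0
0 0 0.004 0 0 0 0' | python3 steer.py; echo '0.6 0 0.002 0 0 0 0
0.6 0 0.002 0 0 0 0
0.6 0 0.002 0 0 0 0
0.6 0 0.002 -0.03 0 0 0
0.6 0 0.002 -0.08 0 0 0
0.6 0 0.002 -0.13 0 0 0
0.6 0 0.03 -0.18 0 0 0
0.6 0 0.07 -0.2 0 0 0
0.6 0 0.07 -0.2 0 0 0
0.6 0 0.07 -0.2 0 0 0' | python3 steer.py; python3 -c "
from h import *
i=optics.snapshot('wrist');j=optics.snapshot('top')
cv2.imwrite('pics/w12.png',np.hstack([i[40:300,60:560],cv2.resize(j[140:320,80:460],(548,260))])[:,:800,::-1])
print(r.get_state()['clock'])"
```

```text
clock: 62.7
tool_pos: [0.5689, 0.3378, 0.0832]
eef_rot: [0.999, -0.053, 0.001, -0.006]
contact_force: [3.4, 10.9, 4.1]
opening: 0.308
finger_force: 25.1
clock: 63.7
tool_pos: [0.56, 0.2594, 0.2822]
eef_rot: [0.998, -0.057, -0.001, -0.001]
contact_force: [-0.2, 0.5, -1.2]
opening: 0.601
finger_force: 0.0
63.8
```

View pics/w12.png

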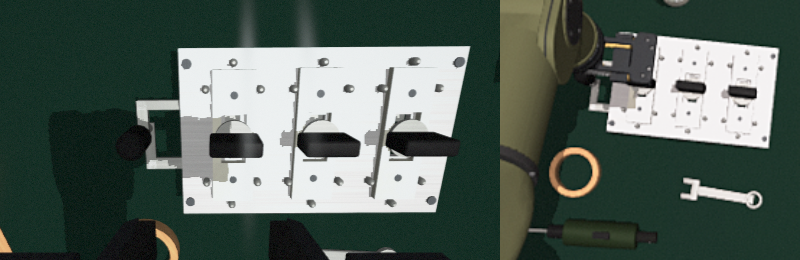

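The slide hit a hard stop at home: it did not move under 11 N after 49.5 mm of travel. The bolts and strips are in place and the bench items look undisturbed. Hand in.

```bash
python3 -c "
from plant import r, optics, job
print(job.finish_job())"
```

```text
the job is handed in; nothing more can be done
None
```

The jig is loaded and handed in at about 64 s on the robot's clock: all three strips lie in their nests, each held by a T-bolt given its quarter turn, and the knob is pushed home to its stop.

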